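Count along the sachet rack and push the bin into the third gap

ROBOT

A 6-joint arm with a two-finger parallel gripper is mounted at the origin on the work surface. World frame = base frame: x ahead of the robot, y to its left, z up, the work surface at z = 0. Lengths are in mm, angles in rad, forces in N, time in s.
With the tool pointing down it reaches from about 350 to 875 mm from the base axis. Payload 4.2 kg.
Tool frame: the origin (TCP) lies at the very end of the fingers, on their centre line; the grasp point (between the pads) lies 19 mm behind it; z points along the fingers, y is the direction in which the jaws open and shut (so a half turn about z gives the same grasp; the last joint's range is limited). The gripper opens to 85 mm and grips with 20 to 120 N. Pads are 22 mm wide; open, the fingers measure 114 mm over their backs; the gripper's body (76 mm by 85 mm) begins 54 mm behind the grasp point. The pads swing forward as they close: fully open they stand 13 mm farther back than shut.
Start: joints at [-0.953, 0.385, 0.008, 0, -1.194, -0.259], TCP at [219.483, -585.172, 202.312] pointing down, gripper open.
Joint ranges: [-3.14, 3.14], [-1.21, 2.06], [-1.07, 1.41], [-3.16, 2.05], [-2.99, -0.16], [-3.1, 3.1]. Speed limits (rad/s): [2.79, 2.79, 3.14, 3.14, 3.14, 3.14].

INTERFACE

Orientations are given as a unit quaternion [x, y, z, w].
In Python, from bench import read_state, get_image, camera_params, job_done gives the robot as it stands.
- The arm moves only by the tool send_rows, never from a script. Its arguments are lists of equal length, an entry for each row: "translation": the shift along the tool's x, y, z in m, a list of three; "yaw": the turn about the tool's z in degrees; "fingers": the closure in counts, from 0 (fully open) to 255 (shut). A call has 1 to 12 rows; each row is the pose to reach, as a shift and turn from the pose measured when the call began, along the tool's axes at that moment; what a row does not reach only later rows make up. A row lasts 1/10 s, in which the tool goes at most 50 mm and 8.59 degrees, less where a joint would pass 70% of its speed; a pose out of reach is approached as far as the arm can. A call with a gripper value outside its range is refused whole. The fingers move at their own pace and stop on an object; the grip force is fixed at half the most. Time passes only in rows, so rows that repeat a pose let the fingers close. It gives the time, the measured TCP pose, the force and the opening at its end, in the units of the state.
- read_state(): the state, without advancing time (a new reading comes with each control period).
- get_image(name): name is "scene" or "side" or "wrist"; returns the picture (400x640x3 uint8, blue, green, red); there is no depth.
- camera_params(name): a dict with "mtx" (3x3 intrinsics, pixels), "rvec" (rotation vector, rad) and "tvec" (3), from world to camera coordinates, as OpenCV has them; the wrist camera has in their place "tool_from_camera" (4x4, takes a point from camera to tool coordinates, whose origin is the TCP and whose axes are the flange's). Camera axes: x right, y down, z forward; pixel columns grow to the right and rows downward; lengths in mm; the calibration is good to about 2 mm. A picture is of the moment at which its call begins: read the wrist's pose just before it. camera_params takes no time and is no camera call.
- job_done(): hands the job in, once; it reports no verdict.
The state is a dict: "clock": time; "joints": joint angles; "joint_vel": joint speeds; "joint_efforts": joint torques, N m; "position": TCP position; "ee_rot": TCP orientation; "contact_force": force on the tool from outside, world axes, zero at the start; "wrist_torque": the same for the moment, N m; "gripper_width": finger opening in mm.
Only numpy, scipy, OpenCV 4.12 (cv2) and the standard library are available. Lean on these libraries where they do the work, as an engineer would, in place of code of your own. Each camera call takes 0.05 s, during which the arm holds its last target.

TASK

Starting at the end of the rack with the red panel, run a fingertip along the top of the steel rail at the back of the rack, touching it at the first, second and third gap in turn to count them (filled gaps count too), and do not touch the rail at the fourth. Then push the blue bin of sachets along the counter into that third gap until it is fully home against the back. Only touch and push: do not lift, tip or carry the bin, leave the other things where they are, and finish clear of everything.

Things in the scene. Friction and masses are not known exactly. Their poses are not given: they have to be found in the camera images.
- rack: White divider rack fixed on the counter, 80 mm deep (its x), 304 mm wide (its y). Origin on the counter at the middle of its footprint; x points away from the robot into the gaps, y to the left seen from the robot. Five dividers 8 mm thick and 50 mm high, front edges at x = -40 mm, stand at y = +148, +74, 0, -74, -148 mm. The back wall's front face is at x = +32 mm, 58 mm high.
- gap_a (a point): Point on the counter at the mouth of the leftmost gap: rack x = -40 mm, y = +111 mm. Each of the four gaps between the dividers is 66 mm wide and 72 mm deep, open at the front and top, with the bare counter as floor. The two outer gaps hold the yellow bin and the cup, either way round; the two inner ones are empty.
- gap_b (a point): The same at the next gap, rack y = +37 mm.
- gap_c (a point): The same at the next gap, rack y = -37 mm.
- gap_d (a point): The same at the rightmost gap, rack y = -111 mm.
- rail_a: Section of the rigid steel rail on top of the back wall, behind the leftmost gap: 12 mm deep, 72 mm long, its flat top 70 mm above the counter. Origin under its middle, 58 mm above the counter, at rack x = +36 mm, y = +111 mm; axes as the rack's. The four sections stand in one line, parted by black marks at the dividers.
- rail_b: The same, behind the gap at rack y = +37 mm.
- rail_c: The same, behind the gap at rack y = -37 mm.
- rail_d: The same, behind the rightmost gap (rack y = -111 mm).
- red_end: Red panel fixed upright against one end of the rack, at rack y = +161 or -161 mm: 80 mm deep, 16 mm thick, 76 mm high. Origin at the middle of its underside. Gaps are counted from this end.
- grey_end: Grey panel of the same size at the other end of the rack.
- blue_bin: Loose open bin packed with sachets, 70 mm deep (x), 54 mm wide (y), 50 mm high (sachets to 56 mm), 0.2 to 0.4 kg; slides on the counter. Origin at the centre of its underside. Starts in front of the rack, roughly square to it, some 30 mm from the dividers. Fully home, its far face touches the back wall: origin at rack x = -3 mm, near face 2 mm inside the dividers' front edges.
- yellow_bin: Loose yellow bin of the same size standing in one of the outer gaps; leave it alone.
- cup: Loose small white cup, 52 mm across, 52 mm high, standing in the other outer gap; leave it alone. Origin at the centre of its underside.
- napkin_holder: Loose steel napkin holder on a 100 x 70 mm foot, 122 mm high, to one side of the rack; leave it alone.
- tumbler: Loose green glass tumbler, 68 mm across, 100 mm high, to the other side of the rack; leave it alone.
- saucers: Loose pile of white saucers, 110 mm across, 35 mm high, to one side in front of the rack; leave it alone.
- jar: Loose amber jar with an orange cap, 56 mm across, 80 mm high, to the other side in front of the rack; leave it alone.
Mind the look-alikes: they are no part of the job. There is more than one size of the red_end; the job needs the smaller.

How it is judged (in metres and radians):
On the way, in this order (a step that is already met when the one before it is completed fails the run):
1. a fingertip touches the rail at the first gap from the red end (only there) (((y of red_end in the frame of rack above 0 m and contact force between the fingers and rail_a above 0.3 N and contact force between the fingers and rail_b below 0.05 N) or (y of red_end in the frame of rack below 0 m and contact force between the fingers and rail_d above 0.3 N and contact force between the fingers and rail_c below 0.05 N))), for 0.1 s.
2. then at the second gap (only there) (((y of red_end in the frame of rack above 0 m and contact force between the fingers and rail_b above 0.3 N and contact force between the fingers and rail_a below 0.05 N and contact force between the fingers and rail_c below 0.05 N) or (y of red_end in the frame of rack below 0 m and contact force between the fingers and rail_c above 0.3 N and contact force between the fingers and rail_d below 0.05 N and contact force between the fingers and rail_b below 0.05 N))), for 0.1 s.
3. then at the third gap (only there) (((y of red_end in the frame of rack above 0 m and contact force between the fingers and rail_c above 0.3 N and contact force between the fingers and rail_b below 0.05 N) or (y of red_end in the frame of rack below 0 m and contact force between the fingers and rail_b above 0.3 N and contact force between the fingers and rail_c below 0.05 N))), for 0.1 s.
4. then the blue bin is pushed home into the third gap (((y of red_end in the frame of rack above 0 m and y of blue_bin in the frame of rack between -0.049 and -0.025 m) or (y of red_end in the frame of rack below 0 m and y of blue_bin in the frame of rack between 0.025 and 0.049 m)) and x of blue_bin in the frame of rack between -0.009 and 0.004 m and angle between blue_bin's own z axis and vertical below 0.08 rad and height (world z) of blue_bin below 0.006 m), for 0.2 s.
At the end, for the whole second after the job is handed in: The blue bin stands at rest in the third gap from the red end, on the counter (within 6 mm), upright (within 0.08 rad), its origin within 12 mm of the gap's centre line (as far as the dividers let it) and its far face within 6 mm of the back wall (all of step 4 and linear speed of blue_bin below 0.01 m/s); the robot touches nothing.
It fails at once if the rail is touched at the fourth gap ((y of red_end in the frame of rack above 0 m and contact force between the fingers and rail_d above 0.3 N) or (y of red_end in the frame of rack below 0 m and contact force between the fingers and rail_a above 0.3 N)).
It fails at once if the blue bin is lifted (height (world z) of blue_bin above 0.012 m).
It fails at once if the blue bin is tipped (angle between blue_bin's own z axis and vertical above 0.35 rad).
It fails at once if another thing is moved by more than 20 mm (distance of any of yellow_bin, cup, napkin_holder, tumbler, saucers, jar from where it was at the start of the episode above 0.02 m).
It also fails if it takes over 67 s, if anything falls off the work surface, if the arm or the gripper's body presses on something with over 40 N, if the wrist force passes 120 N, or if a joint passes its speed limit or range.

## Working session

There is one attempt and no reset: what is moved stays moved. The work goes in short steps, Python scripts to look and compute and a tool call to move; the robot and the scene stay as the last step left them, time stands still between calls to the robot, and variables do not carry over. Pictures are saved under pics/ and viewed, and the job is handed in when it is done.

Besides the shell and the picture viewer there is one more tool, called after ">>>" as name(argument=value, ...) on one line, values as JSON. send_rows: Moves the arm, as the interface text tells. Its arguments: {"type":"object","properties":{"translation":{"type":"array","items":{"type":"array","items":{"type":"number"}}},"yaw":{"type":"array","items":{"type":"number"}},"fingers":{"type":"array","items":{"type":"number"}}},"required":["translation","yaw","fingers"]}

```bash
mkdir -p pics; ls; python3 - <<'E'
from bench import *
import cv2
print(read_state())
for n in ("scene","side","wrist"):
    cv2.imwrite(f"pics/{n}0.png",get_image(n)); print(n,camera_params(n))
E
```

```text
pics
{'clock': 0.0, 'joints': array([-9.53401418e-01,  3.85577638e-01,  6.61237192e-03, -4.98418205e-04,
       -1.19398173e+00, -2.58614695e-01]), 'joint_vel': array([-1.69221871e-03, -7.70666162e-04,  9.45891298e-05, -4.78257834e-04,
        1.34880217e-03,  5.84586897e-04]), 'joint_efforts': array([ 3.38466734e-04, -3.92292130e+01,  1.88398433e+01,  4.18592915e+00,
       -4.55364003e-03, -1.63110858e-06]), 'position': array([ 219.25385778, -584.58844657,  201.20374007]), 'ee_rot': array([-1.78338919e-01,  9.83968506e-01,  1.07206177e-03, -2.46324130e-04]), 'contact_force': array([-0.79223089, -0.03637884,  0.40358014]), 'wrist_torque': array([0.00407345, 0.00688375, 0.00941368]), 'gripper_width': 85.54598247059933}
scene {'mtx': array([[417.40050962,   0.        , 318.36341064],
       [  0.        , 417.40050962, 198.10642965],
       [  0.        ,   0.        ,   1.        ]]), 'rvec': array([ 2.14700172,  0.67054555, -0.315145  ]), 'tvec': array([-461.21342596, -148.75435651, 1302.66047654])}
side {'mtx': array([[401.67163601,   0.        , 318.10757792],
       [  0.        , 401.67163601, 196.30822367],
       [  0.        ,   0.        ,   1.        ]]), 'rvec': array([ 0.46428556, -2.65293553,  1.27661443]), 'tvec': array([534.69182215, 173.97678992, 811.19910492])}
wrist {'mtx': array([[295.22316559,   0.        , 323.48616443],
       [  0.        , 295.22316559, 203.27540654],
       [  0.        ,   0.        ,   1.        ]]), 'tool_from_camera': array([[ 3.49204967e-04, -9.47303112e-01, -3.20338403e-01,
         8.25917284e+01],
       [ 9.99999880e-01,  2.20752720e-04,  4.37303755e-04,
        -2.46958717e-02],
       [-3.43543634e-04, -3.20338517e-01,  9.47303075e-01,
        -1.72191114e+02],
       [ 0.00000000e+00,  0.00000000e+00,  0.00000000e+00,
         1.00000000e+00]])}
```

View pics/scene0.png

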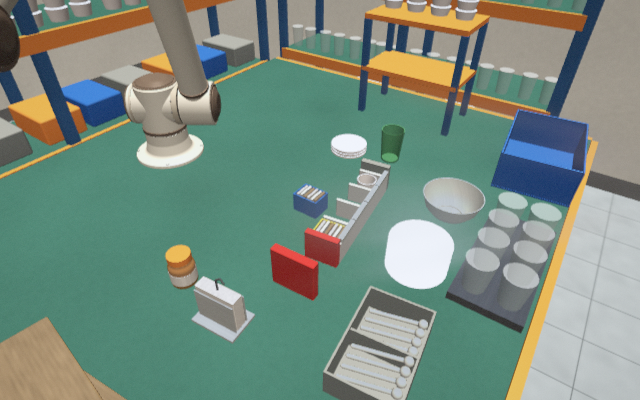

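View pics/side0.png

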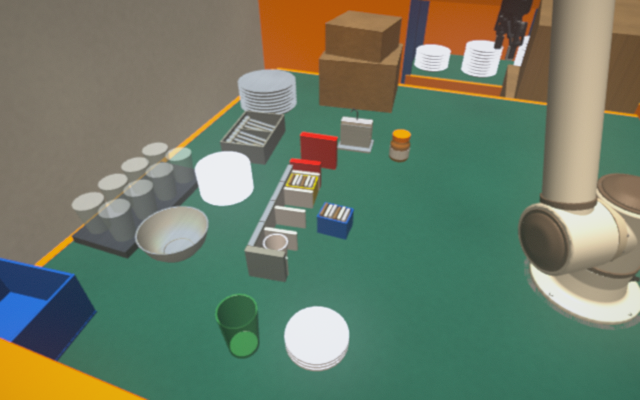

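View pics/wrist0.png

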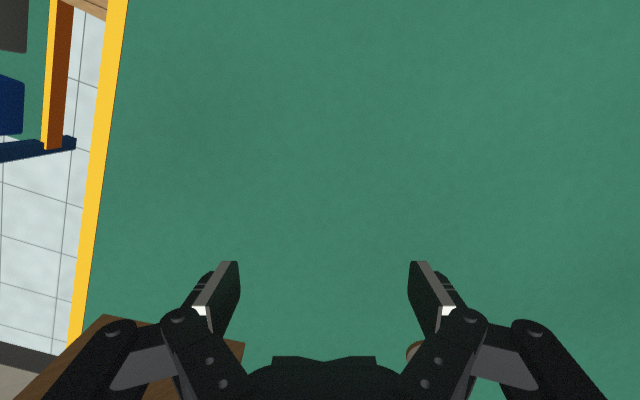

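The red candidates in the scene image are the panel against the rack end at (323,246) and a larger free-standing one at (295,271). The smaller, attached one fits the description. I'll confirm that in an enlarged crop.

```bash
python3 - <<'E'
import cv2
a=cv2.imread("pics/scene0.png")[140:310,260:420]; cv2.imwrite("pics/sc1.png",cv2.resize(a,None,fx=3.5,fy=3.5,interpolation=2))
a=cv2.imread("pics/side0.png")[120:290,230:370]; cv2.imwrite("pics/si1.png",cv2.resize(a,None,fx=3.5,fy=3.5,interpolation=2))
E
```

```text
(no output)
```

View pics/sc1.png

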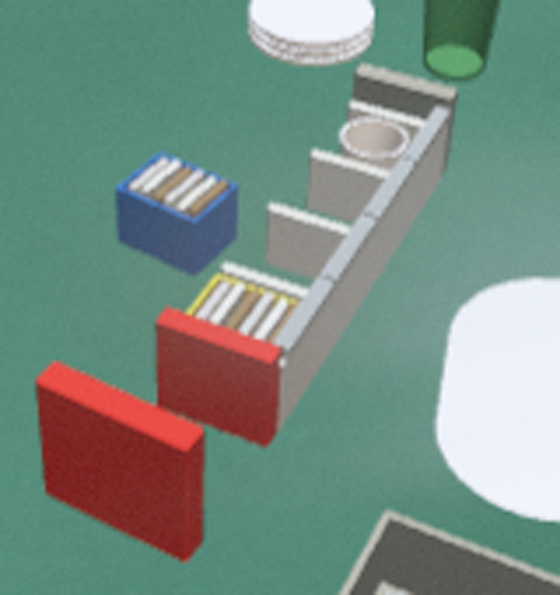

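View pics/si1.png

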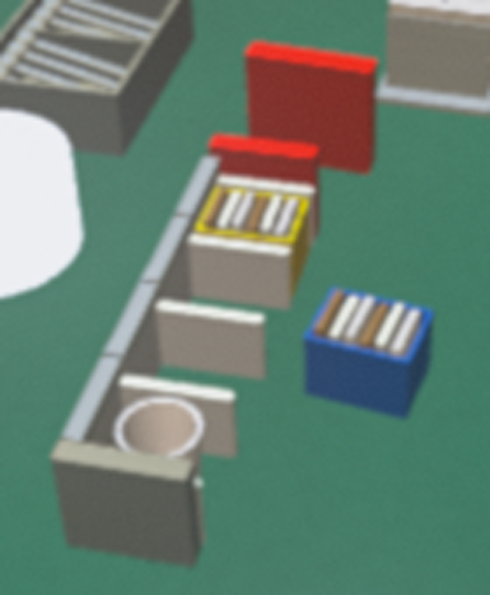

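```bash
cat > h.py <<'E'
import numpy as np,cv2
from bench import *
from scipy.optimize import least_squares
CP={n:camera_params(n) for n in("scene","side")}
def proj(n,P):
    c=CP[n]; return cv2.projectPoints(np.float64(P).reshape(-1,1,3),c["rvec"],c["tvec"],c["mtx"],None)[0].reshape(-1,2)
def w2(p,L):
    x,y,t=p; L=np.float64(L); c,s=np.cos(t),np.sin(t)
    return np.c_[x+c*L[:,0]-s*L[:,1],y+s*L[:,0]+c*L[:,1],L[:,2]]
def fit(obs,p0):
    def f(p): return np.concatenate([(proj(n,w2(p,[l for l,_ in o]))-np.array([q for _,q in o])).ravel() for n,o in obs.items()])
    r=least_squares(f,p0,loss="soft_l1",f_scale=1); return r.x,f(r.x).reshape(-1,2)
E
cat > fit0.py <<'E'
from h import *
S=lambda u,v:(u/3.5+260-.36,v/3.5+140-.36)
D=lambda u,v:(u/3.5+230-.36,v/3.5+120-.36)
for s in(1,-1):
    o={"scene":[((36,s*74,70),S(333,277)),((36,0,70),S(369,216)),((36,-s*74,70),S(408,160)),((-40,s*169,76),S(157,318)),((40,s*169,76),S(278,357)),((-40,s*169,0),S(157,395)),((40,s*169,0),S(268,445))],
     "side":[((36,s*74,70),D(183,214)),((36,0,70),D(151,282)),((36,-s*74,70),D(111,354)),((-40,-s*169,76),D(193,475)),((40,-s*169,76),D(55,460)),((-40,-s*169,0),D(195,565)),((40,-s*169,0),D(70,545))]}
    p,r=fit(o,[600,0,0]); print(s,p,np.abs(r).mean(),r.round(1).tolist())
    b={"scene":[((-35,s*27,50),S(117,188)),((-35,-s*27,50),S(160,155)),((35,-s*27,50),S(238,185)),((35,s*27,50),S(193,218)),((-35,s*27,0),S(117,240)),((35,s*27,0),S(192,273)),((35,-s*27,0),S(236,232))],
     "side":[((35,s*27,50),D(335,290)),((-35,s*27,50),D(435,315)),((-35,-s*27,50),D(410,358)),((35,-s*27,50),D(305,338)),((35,-s*27,0),D(307,390)),((-35,-s*27,0),D(405,415))]}
    q,r=fit(b,[500,0,0]); print(s,q,np.abs(r).mean(),r.round(1).tolist())
E
python3 fit0.py
```

```text
1 [697.99148224  51.54078306   9.55181446] 13.069933299076554 [[-1.7, -0.3], [0.3, -0.7], [0.2, -0.8], [64.6, 24.1], [-5.5, 0.2], [61.6, 27.1], [-3.8, -0.0], [0.0, 1.0], [-0.3, 0.4], [0.5, 1.2], [-75.4, -9.6], [2.0, 1.0], [-69.5, -9.8], [2.2, 2.3]]
1 [520.1014524   17.83935027   1.20927456] 6.424199017512501 [[-0.7, -1.3], [-1.2, 19.1], [-0.3, 0.8], [0.4, -18.9], [-0.1, -0.8], [0.6, -19.5], [-0.2, 2.8], [9.9, 23.7], [0.6, 0.7], [-10.7, -21.3], [-0.3, -0.5], [-0.6, 0.8], [-9.7, -21.6]]
-1 [6.27414687e+02 4.04528034e+01 1.40294127e-01] 0.9269833936786652 [[-1.3, 0.3], [0.3, -0.3], [-0.1, -0.5], [-0.5, 1.7], [-1.2, 2.3], [-0.1, 4.5], [0.3, 2.1], [-0.4, 0.5], [-0.3, -0.1], [0.9, 0.7], [-0.7, 1.7], [-0.7, -0.1], [1.1, 1.6], [-0.5, 1.2]]
-1 [ 5.20742804e+02  1.71233623e+01 -1.91335395e-02] 0.6289449176954174 [[-0.7, -0.2], [-0.1, -0.8], [-0.3, 0.2], [0.1, 1.5], [-0.2, 0.3], [0.2, 1.3], [-0.2, 2.1], [-0.2, -0.3], [-0.1, -0.6], [-0.3, 2.0], [-0.0, 0.3], [-0.3, 1.6], [0.4, 2.0]]
```

The red end is at rack y < 0, so the order is rail_d, rail_c, rail_b and the target is gap_b. The attached panel is clearly the smaller of the two. Next I'll check the clearance to the white pail behind the rack and to the other objects, then work out the first move.

```bash
cat >> h.py <<'E'
RK=np.array([627.4,40.5,0.1403])
def pix2(n,uv,z):
    c=CP[n];R=cv2.Rodrigues(c["rvec"])[0];C=-R.T@c["tvec"]
    d=R.T@np.linalg.inv(c["mtx"])@np.array([uv[0],uv[1],1.]); return (C+d*(z-C[2])/d[2]).round(0)
def inv_r(P,rk=RK):
    c,s=np.cos(rk[2]),np.sin(rk[2]); d=np.float64(P)[:2]-rk[:2]; return np.array([c*d[0]+s*d[1],-s*d[0]+c*d[1]])
def go(L,z,ang=None,rk=RK):
    """tool-frame shift to reach rack-frame (x,y), world z; ang = desired world angle (rad) of tool x axis"""
    from scipy.spatial.transform import Rotation as R
    s=read_state(); r=R.from_quat(s["ee_rot"]).as_matrix()
    t=w2(rk,[(L[0],L[1],z)])[0]; d=r.T@(t-s["position"])
    a=np.arctan2(r[1,0],r[0,0]); print("pos",s["position"].round(1),"rack",inv_r(s["position"],rk).round(1),"F",s["contact_force"].round(2),"t",s["clock"],"w",s["gripper_width"])
    print("shift mm",d.round(1),"xang",np.degrees(a).round(2), "yaw",None if ang is None else np.degrees(-(ang-a)).round(2))
E
python3 - <<'E'
from h import *
for n,uv in (("scene",(420,284)),("side",(226,202)),("side",(370,335)),):print(n,pix2(n,uv,0))
for z in(60,90,120,150,180):print(z,pix2("scene",(420,240),z),pix2("side",(224,165),z))
go((36,-111),130,RK[2]+np.pi)
E
```

```text
scene [859. -56.  -0.]
side [814.  15.   0.]
side [374. 261.   0.]
60 [822.   6.  60.] [851. -56.  60.]
90 [831. -27.  90.] [824. -18.  90.]
120 [840. -59. 120.] [796.  19. 120.]
150 [849. -91. 150.] [769.  57. 150.]
180 [ 858. -123.  180.] [741.  94. 180.]
pos [ 219.3 -584.7  201.5] rack [-491.5 -562. ] F [ 0.13  0.56 -0.87] t 0.15 w 85.33695802386742
shift mm [-612.7  325.9   71.9] xang -159.45 yaw -347.49
```

>>> send_rows(translation=[[-0.04, 0.02, 0], [-0.08, 0.042, 0], [-0.12, 0.064, 0], [-0.16, 0.085, 0], [-0.2, 0.106, 0], [-0.24, 0.128, 0], [-0.28, 0.149, 0], [-0.32, 0.17, 0], [-0.36, 0.19, 0], [-0.39, 0.207, 0], [-0.4, 0.213, 0], [-0.4, 0.213, 0]], yaw=[1, 2, 4, 6, 8, 10, 12, 12.5, 12.5, 12.5, 12.5, 12.5], fingers=[255, 255, 255, 255, 255, 255, 255, 255, 255, 255, 255, 255])

```text
clock: 1.35
position: [519.6, -243.7, 201.3]
ee_rot: [-0.071, 0.997, 0.001, -0.001]
contact_force: [-0.6, -0.1, -0.0]
gripper_width: -0.1
```

```bash
python3 - <<'E'
from h import *
go((36,-111),140,RK[2]+np.pi)
cv2.imwrite("pics/wrist1.png",get_image("wrist"))
E
```

```text
pos [ 519.6 -243.7  201.3] rack [-146.5 -266.4] F [-0.56 -0.09 -0.05] t 1.35 w -0.05178596606469983
shift mm [-182.9  154.7   61.3] xang -171.81 yaw -359.85
```

```bash
python3 - <<'E'
from h import *
go((-60,-30),230,RK[2]+np.pi)
E
```

```text
pos [ 518.8 -244.6  201.4] rack [-147.4 -267.1] F [-0.3  -0.47  0.27] t 1.4 w -0.04150953156641045
shift mm [-87.6 237.1 -28.3] xang -171.89 yaw -359.93
```

>>> send_rows(translation=[[-0.015, 0.04, -0.005], [-0.03, 0.08, -0.01], [-0.045, 0.12, -0.015], [-0.06, 0.16, -0.02], [-0.075, 0.2, -0.025], [-0.085, 0.23, -0.028], [-0.088, 0.237, -0.028], [-0.088, 0.237, -0.028]], yaw=[0, 0, 0, 0, 0, 0, 0, 0], fingers=[255, 255, 255, 255, 255, 255, 255, 255])

```text
clock: 2.2
position: [572.3, 1.8, 229.6]
ee_rot: [-0.071, 0.997, 0.001, -0.001]
contact_force: [-0.5, -0.4, -0.0]
gripper_width: 0.1
```

```bash
python3 - <<'E'
from h import *
s=read_state()
im=get_image("wrist");cv2.imwrite("pics/wrist2.png",im)
import pickle;pickle.dump((s["position"],s["ee_rot"]),open("w2.pkl","wb"));print(s["position"])
E
```

```text
[572.25110133   1.83810852 229.55591897]
```

View pics/wrist2.png

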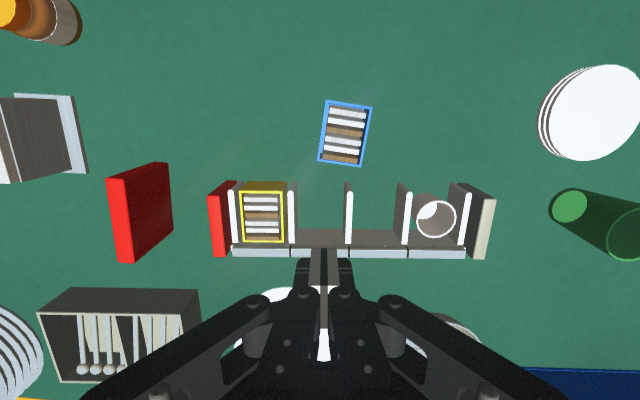

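```bash
python3 - <<'E'
import cv2
a=cv2.imread("pics/wrist2.png")[90:270,200:500]; cv2.imwrite("pics/w2c.png",cv2.resize(a,None,fx=2.6,fy=2.6,interpolation=2))
E
```

```text
(no output)
```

View pics/w2c.png

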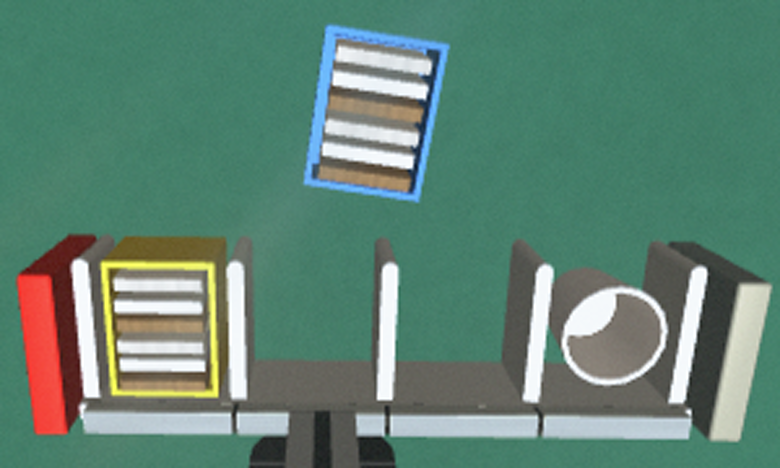

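```bash
cat >> h.py <<'E'
from scipy.spatial.transform import Rotation as Ro
WC=camera_params("wrist")
def wcam(pos,q):
    T=np.eye(4);T[:3,:3]=Ro.from_quat(q).as_matrix();T[:3,3]=pos
    W=np.linalg.inv(T@WC["tool_from_camera"]); CP["wrist"]={"mtx":WC["mtx"],"rvec":cv2.Rodrigues(W[:3,:3].copy())[0],"tvec":W[:3,3]}
E
cat > fit1.py <<'E'
from h import *
import pickle
wcam(*pickle.load(open("w2.pkl","rb")))
S=lambda u,v:(u/2.6+200-.3,v/2.6+90-.3)
o={"wrist":[((-40,y,50),S(*p)) for y,p in zip((-148,-74,0,74,148),((79,260),(237,262),(387,264),(546,264),(699,266)))]+[((36,y,70),S(*p)) for y,p in zip((-147,-74,0,74,147),((83,420),(236,421),(387,422),(541,423),(690,424)))]}
p,r=fit(o,RK);print(p,r.round(1).tolist())
o={"wrist":[((-35,-27,50),S(327,27)),((-35,27,50),S(448,44)),((35,27,50),S(420,200)),((35,-27,50),S(306,184))]}
q,r=fit(o,[520,17,0]);print(q,r.round(1).tolist(), "bin in rack",inv_r(q,p),q[2]-p[2])
E
python3 fit1.py
```

```text
[6.25969369e+02 4.24147795e+01 1.32180567e-01] [[0.0, -0.5], [-0.9, -0.7], [1.2, -1.0], [-0.4, -0.5], [0.3, -0.7], [0.1, 0.7], [-0.6, 0.7], [0.3, 0.8], [-0.2, 0.9], [0.4, 0.9]]
[5.20575900e+02 1.90313216e+01 5.07166718e-03] [[-0.3, -0.5], [0.4, -0.1], [0.2, 0.3], [-0.3, 0.4]] bin in rack [-107.55595291   -9.28904317] -0.12710889978291715
```

```bash
sed -i 's/^RK=.*/RK=np.array([626.5,41.8,0.133])/' h.py; python3 - <<'E'
from h import *
go((36,-105),100,RK[2]+np.pi)
E
```

```text
pos [572.    1.1 229.5] rack [-59.4 -33.1] F [0.31 0.72 0.03] t 2.25 w 0.10700854718418444
shift mm [-95.2 -72.8 129.1] xang -171.95 yaw -359.57
```

>>> send_rows(translation=[[-0.03, -0.024, 0], [-0.06, -0.048, 0.02], [-0.09, -0.068, 0.05], [-0.095, -0.073, 0.085], [-0.095, -0.073, 0.115], [-0.095, -0.073, 0.129], [-0.095, -0.073, 0.129], [-0.095, -0.073, 0.129]], yaw=[0.4, 0.4, 0.4, 0.4, 0.4, 0.4, 0.4, 0.4], fingers=[255, 255, 255, 255, 255, 255, 255, 255])

```text
clock: 3.05
position: [676.7, -58.6, 101.7]
ee_rot: [-0.066, 0.998, 0.0, -0.0]
contact_force: [0.3, -0.8, -0.4]
gripper_width: 0.3
```

```bash
python3 - <<'E'
from h import *
for n in("side","wrist"):
    s=read_state();im=get_image(n)
    cv2.imwrite(f"pics/{n}3.png",im if n=="wrist" else cv2.resize(im[60:300,150:420],None,fx=2.5,fy=2.5))
go((36,-105),75,RK[2]+np.pi)
E
```

```text
pos [677.3 -57.9 102.8] rack [  37.1 -105.6] F [-0.27  0.27  1.05] t 3.15 w 0.06508898671942319
shift mm [ 1.2  0.5 27.8] xang -172.34 yaw -359.96
```

View pics/side3.png

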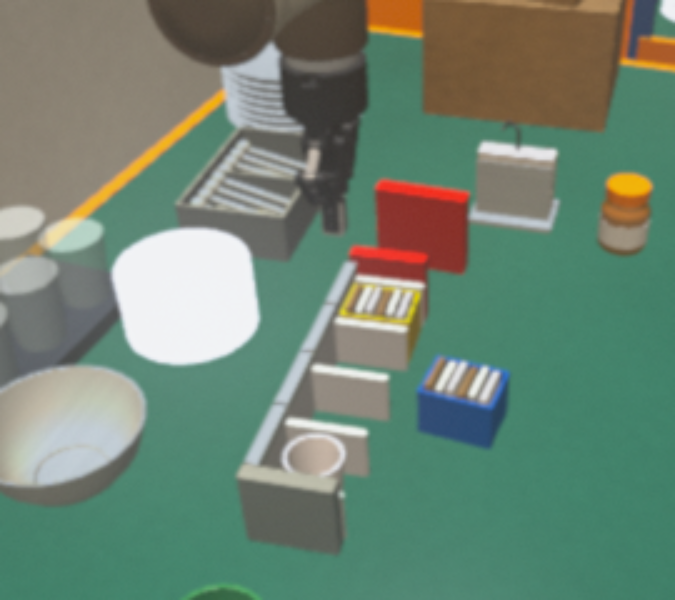

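View pics/wrist3.png

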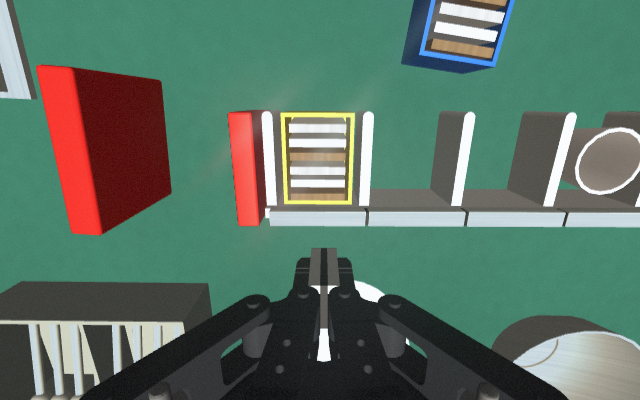

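```bash
python3 - <<'E'
from h import *
s=read_state();wcam(s["position"],s["ee_rot"])
p=s["position"];print(proj("wrist",[p,[p[0],p[1],70]]), proj("side",[p,[p[0],p[1],70]]))
E
```

```text
[[323.44715021 239.22525829]
 [323.38071213 220.03536818]] [[284.25133214 163.16928154]
 [285.07935545 174.18885165]]
```

>>> send_rows(translation=[[0.001, 0, 0.01], [0.001, 0, 0.02], [0.001, 0, 0.027], [0.001, 0, 0.029], [0.001, 0, 0.03], [0.001, 0, 0.03]], yaw=[0, 0, 0, 0, 0, 0], fingers=[255, 255, 255, 255, 255, 255])

```text
clock: 3.75
position: [676.4, -58.0, 72.6]
ee_rot: [-0.067, 0.998, 0.001, 0.001]
contact_force: [-0.6, 0.1, 0.3]
gripper_width: 0.1
```

>>> send_rows(translation=[[0, 0, 0.001], [0, 0, 0.0015], [0, 0, 0.002], [0, 0, 0.0025]], yaw=[0, 0, 0, 0], fingers=[255, 255, 255, 255])

```text
clock: 4.15
position: [676.5, -58.0, 70.2]
ee_rot: [-0.067, 0.998, 0.001, 0.001]
contact_force: [-0.3, 0.8, -0.9]
gripper_width: 0.0
```

>>> send_rows(translation=[[0, 0, 0.0005], [0, 0, 0.001], [0, 0, 0.0015], [0, 0, 0.0015]], yaw=[0, 0, 0, 0], fingers=[255, 255, 255, 255])

```text
clock: 4.55
position: [676.4, -58.0, 68.6]
ee_rot: [-0.067, 0.998, 0.001, 0.001]
contact_force: [-0.8, 0.1, -0.1]
gripper_width: 0.2
```

>>> send_rows(translation=[[0, 0, 0.0005], [0, 0, 0.001], [0, 0, 0.001]], yaw=[0, 0, 0], fingers=[255, 255, 255])

```text
clock: 4.85
position: [676.3, -58.0, 67.5]
ee_rot: [-0.067, 0.998, 0.001, 0.001]
contact_force: [-0.0, 0.7, 0.4]
gripper_width: 0.2
```

```bash
python3 - <<'E'
from h import *
s=read_state();im=get_image("side");cv2.imwrite("pics/side4.png",cv2.resize(im[120:210,230:330],None,fx=6,fy=6,interpolation=2))
im=get_image("wrist");cv2.imwrite("pics/wrist4.png",cv2.resize(im[150:300,230:430],None,fx=4,fy=4,interpolation=2))
print(s["position"],s["joints"],s["contact_force"])
E
```

```text
[676.33580966 -57.96800039  67.46977418] [ 1.51587181e-01  5.83115360e-01 -1.58421776e-02 -1.35399470e-03
 -9.70233800e-01 -1.58783668e+00] [-0.02342632  0.72216618  0.37388475]
```

View pics/side4.png

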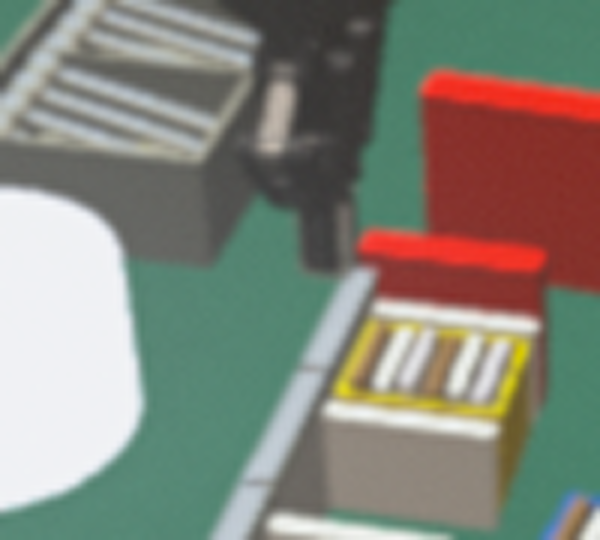

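View pics/wrist4.png

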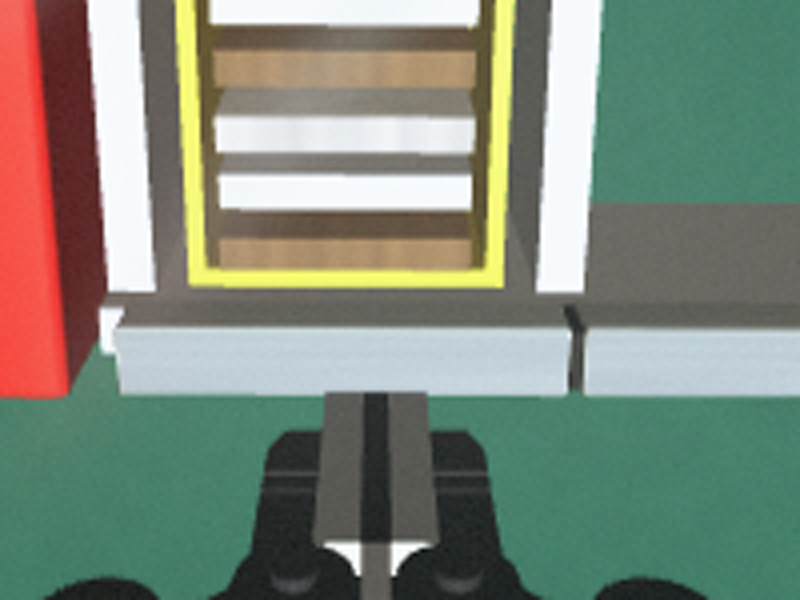

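```bash
python3 - <<'E'
from h import *
p=np.array([677.0,-58.2,102.8]);s=read_state();q=s["ee_rot"];R=Ro.from_quat(q).as_matrix();wcam(p,q)
for x in(-22,-11,0,11):
  for z in (-30,-20,-10,0):
    P=p+R@[x,0,z]; print(x,z,proj("wrist",P).round(0),proj("side",P).round(0))
E
python3 - <<'E'
import cv2
a=cv2.imread("pics/wrist3.png")[200:400,220:430];cv2.imwrite("pics/wf.png",cv2.resize(a,None,fx=3,fy=3,interpolation=2))
E
```

```text
-22 -30 [[323. 297.]] [[275. 152.]]
-22 -20 [[323. 287.]] [[275. 155.]]
-22 -10 [[323. 278.]] [[275. 159.]]
-22 0 [[323. 269.]] [[276. 162.]]
-11 -30 [[323. 281.]] [[279. 152.]]
-11 -20 [[323. 271.]] [[280. 156.]]
-11 -10 [[323. 262.]] [[280. 159.]]
-11 0 [[323. 255.]] [[280. 163.]]
0 -30 [[323. 263.]] [[284. 153.]]
0 -20 [[323. 254.]] [[284. 156.]]
0 -10 [[323. 246.]] [[284. 160.]]
0 0 [[323. 239.]] [[284. 163.]]
11 -30 [[323. 245.]] [[288. 153.]]
11 -20 [[323. 237.]] [[288. 157.]]
11 -10 [[323. 230.]] [[289. 160.]]
11 0 [[323. 223.]] [[289. 164.]]
```

View pics/wf.png

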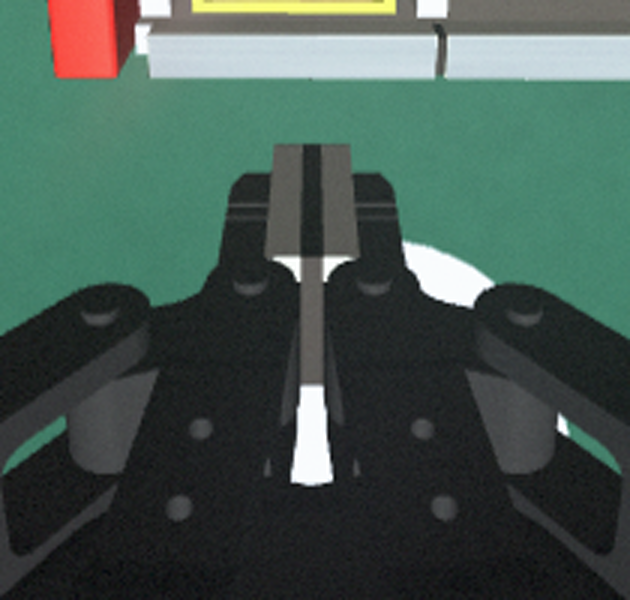

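The side and wrist pictures agree that the visible fingertip is about 27–30 mm behind the reported TCP. It hovers over the rail, so I'll keep going down slowly and watch the force.

>>> send_rows(translation=[[0, 0, 0.003], [0, 0, 0.006], [0, 0, 0.009], [0, 0, 0.012], [0, 0, 0.012]], yaw=[0, 0, 0, 0, 0], fingers=[255, 255, 255, 255, 255])

```text
clock: 5.45
position: [675.9, -58.0, 54.8]
ee_rot: [-0.067, 0.998, 0.001, 0.0]
contact_force: [-0.5, 0.9, -0.1]
gripper_width: 0.4
```

```bash
python3 - <<'E'
from h import *
s=read_state();im=get_image("side");cv2.imwrite("pics/side5.png",cv2.resize(im[120:210,230:330],None,fx=6,fy=6,interpolation=2))
print(s["position"],s["contact_force"])
E
```

```text
[675.94774508 -58.0041167   54.76927168] [-0.46904575  0.89282922 -0.06686056]
```

View pics/side5.png

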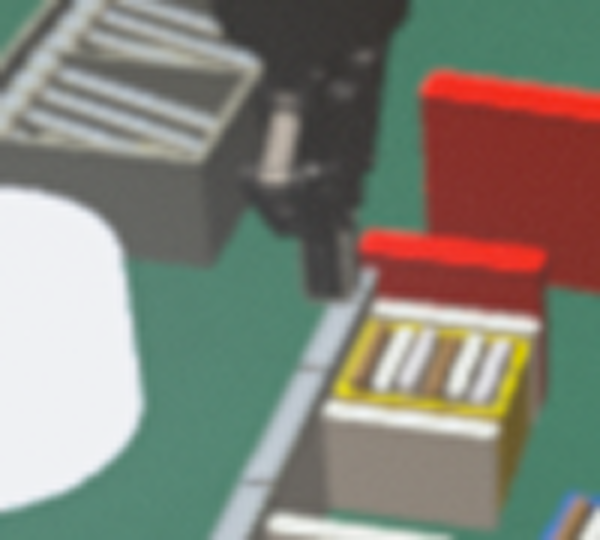

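>>> send_rows(translation=[[0, 0, 0.003], [0, 0, 0.006], [0, 0, 0.007], [0, 0, 0.008], [0, 0, 0.008]], yaw=[0, 0, 0, 0, 0], fingers=[255, 255, 255, 255, 255])

```text
clock: 6.0
position: [676.1, -58.0, 47.0]
ee_rot: [-0.067, 0.998, 0.001, 0.0]
contact_force: [-0.2, 0.5, -0.9]
gripper_width: 0.2
```

>>> send_rows(translation=[[0, 0, 0.0005], [0, 0, 0.001], [0, 0, 0.001]], yaw=[0, 0, 0], fingers=[255, 255, 255])

```text
clock: 6.3
position: [676.1, -58.0, 45.9]
ee_rot: [-0.067, 0.998, 0.001, 0.0]
contact_force: [-0.8, 0.6, -0.5]
gripper_width: 0.1
```

>>> send_rows(translation=[[0, 0, 0.0005], [0, 0, 0.001], [0, 0, 0.001]], yaw=[0, 0, 0], fingers=[255, 255, 255])

```text
clock: 6.6
position: [676.0, -58.0, 44.9]
ee_rot: [-0.067, 0.998, 0.001, 0.0]
contact_force: [-0.5, -0.1, -0.2]
gripper_width: -0.3
```

>>> send_rows(translation=[[0, 0, 0.0005], [0, 0, 0.001], [0, 0, 0.001]], yaw=[0, 0, 0], fingers=[255, 255, 255])

```text
clock: 6.9
position: [676.0, -58.0, 43.8]
ee_rot: [-0.067, 0.998, 0.001, 0.0]
contact_force: [-0.4, -0.2, -0.8]
gripper_width: 0.4
```

>>> send_rows(translation=[[0, 0, 0.0005], [0, 0, 0.001], [0, 0, 0.001]], yaw=[0, 0, 0], fingers=[255, 255, 255])

```text
clock: 7.2
position: [675.9, -58.0, 42.6]
ee_rot: [-0.067, 0.998, 0.001, 0.0]
contact_force: [0.3, -0.0, 0.6]
gripper_width: -0.0
```

>>> send_rows(translation=[[0, 0, 0.0005], [0, 0, 0.001], [0, 0, 0.001]], yaw=[0, 0, 0], fingers=[255, 255, 255])

```text
clock: 7.5
position: [675.8, -58.0, 41.5]
ee_rot: [-0.067, 0.998, 0.001, -0.0]
contact_force: [-0.2, -1.3, -0.2]
gripper_width: 0.1
```

```bash
python3 - <<'E'
from h import *
s=read_state();im=get_image("side");cv2.imwrite("pics/side6.png",cv2.resize(im[120:210,230:330],None,fx=6,fy=6,interpolation=2))
im=get_image("wrist");cv2.imwrite("pics/wrist6.png",cv2.resize(im[150:300,230:430],None,fx=4,fy=4,interpolation=2))
print(s["position"],s["joints"],s["contact_force"])
E
```

```text
[675.81975942 -57.99623936  41.51386935] [ 1.51621111e-01  6.10026345e-01 -3.97871602e-02 -1.50910900e-03
 -9.21008570e-01 -1.58782615e+00] [-0.20136336 -1.33595845 -0.19990315]
```

View pics/side6.png

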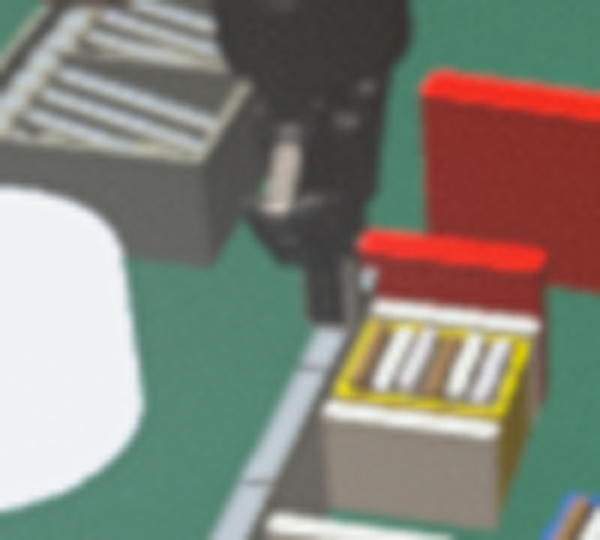

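View pics/wrist6.png

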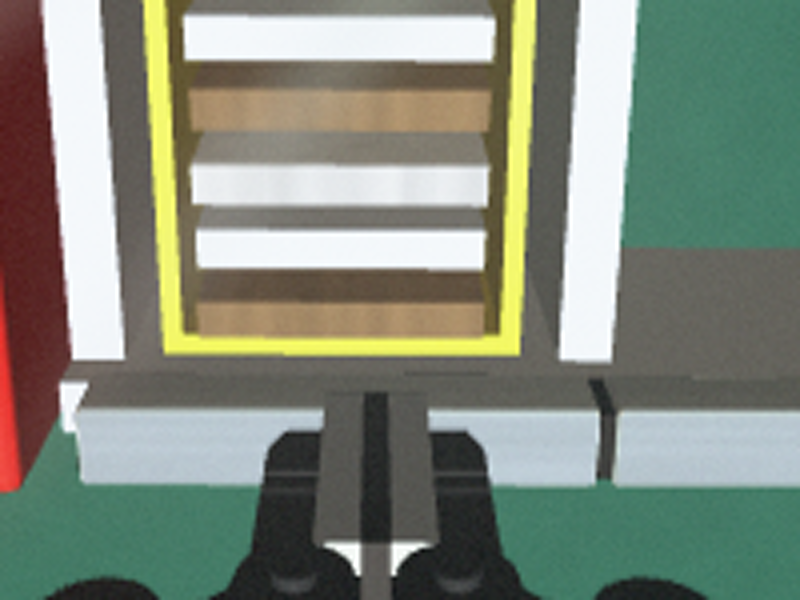

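The tip is over the rail and the gap is nearly closed. I'll carry on in fine steps.

>>> send_rows(translation=[[0, 0, 0.0005], [0, 0, 0.001], [0, 0, 0.001]], yaw=[0, 0, 0], fingers=[255, 255, 255])

```text
clock: 7.9
position: [676.0, -58.0, 41.2]
ee_rot: [-0.067, 0.998, 0.001, 0.0]
contact_force: [-1.2, 0.6, 2.0]
gripper_width: 0.4
```

>>> send_rows(translation=[[0, 0, 0.0005], [0, 0, 0.001], [0, 0, 0.001]], yaw=[0, 0, 0], fingers=[255, 255, 255])

```text
clock: 8.2
position: [676.0, -58.0, 41.2]
ee_rot: [-0.067, 0.998, 0.0, 0.0]
contact_force: [-3.1, 0.9, 5.0]
gripper_width: -0.4
```

>>> send_rows(translation=[[0, 0, 0.0005], [0, 0, 0.001], [0, 0, 0.001]], yaw=[0, 0, 0], fingers=[255, 255, 255])

```text
clock: 8.5
position: [676.0, -58.0, 41.1]
ee_rot: [-0.067, 0.998, 0.0, 0.0]
contact_force: [-2.4, 1.3, 7.4]
gripper_width: 0.1
```

>>> send_rows(translation=[[0, 0, 0.0005], [0, 0, 0.001], [0, 0, 0.001]], yaw=[0, 0, 0], fingers=[255, 255, 255])

```text
clock: 8.8
position: [676.0, -58.1, 41.2]
ee_rot: [-0.067, 0.998, 0.0, 0.001]
contact_force: [-3.5, 1.1, 8.2]
gripper_width: 0.4
```

Contact was made at reported z = 41.2, so the offset is about 29 mm. Now I'll slide along the rail to the second section.

>>> send_rows(translation=[[0, 0.008, 0.002], [0, 0.016, 0.002], [0, 0.024, 0.002], [0, 0.032, 0.002], [0, 0.04, 0.002], [0, 0.048, 0.002], [0, 0.056, 0.002], [0, 0.062, 0.002], [0, 0.067, 0.002], [0, 0.067, 0.002], [0, 0.067, 0.002], [0, 0.067, 0.002]], yaw=[0, 0, 0, 0, 0, 0, 0, 0, 0, 0, 0, 0], fingers=[255, 255, 255, 255, 255, 255, 255, 255, 255, 255, 255, 255])

```text
clock: 10.0
position: [669.2, 8.0, 41.1]
ee_rot: [-0.068, 0.998, -0.0, 0.003]
contact_force: [-0.5, -0.8, 8.1]
gripper_width: -0.4
```

```bash
python3 - <<'E'
from h import *
go((36,37),41,RK[2]+np.pi)
cv2.imwrite("pics/wrist7.png",get_image("wrist"))
E
```

```text
pos [669.2   8.   41.1] rack [ 37.8 -39.2] F [-0.53 -0.79  8.12] t 10.0 w -0.43335829657252506
shift mm [ 1.6 76.2  0.1] xang -172.22 yaw -359.84
```

View pics/wrist7.png

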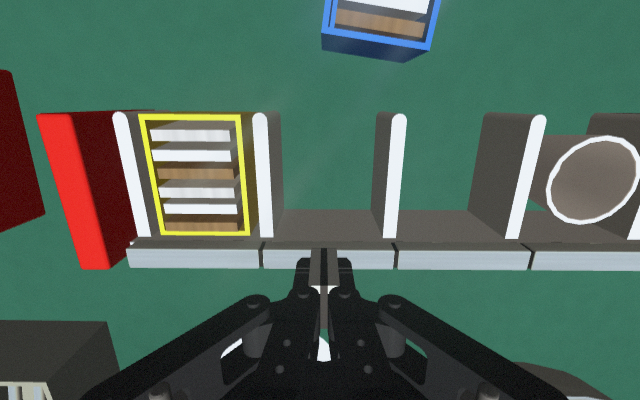

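The tip at (323,250) sits mid-section between the marks at 262 and 396, which is the second gap, with 8 N of contact. I'll slide on to the third.

>>> send_rows(translation=[[0, 0.008, 0.002], [0, 0.016, 0.002], [0, 0.024, 0.002], [0.001, 0.032, 0.002], [0.001, 0.04, 0.002], [0.001, 0.048, 0.002], [0.001, 0.056, 0.002], [0.001, 0.064, 0.002], [0.001, 0.072, 0.002], [0.001, 0.073, 0.002], [0.001, 0.073, 0.002], [0.001, 0.073, 0.002]], yaw=[0, 0, 0, 0, 0, 0, 0, 0, 0, 0, 0, 0], fingers=[255, 255, 255, 255, 255, 255, 255, 255, 255, 255, 255, 255])

```text
clock: 11.25
position: [660.5, 79.7, 41.2]
ee_rot: [-0.068, 0.998, -0.001, 0.005]
contact_force: [0.7, -1.9, 8.9]
gripper_width: -0.1
```

```bash
python3 - <<'E'
from h import *
go((36,37),41,RK[2]+np.pi)
cv2.imwrite("pics/wrist8.png",get_image("wrist"))
E
```

```text
pos [660.5  79.7  41.2] rack [38.7 33.1] F [ 0.67 -1.9   8.94] t 11.25 w -0.13725276906431372
shift mm [2.7 3.9 0.1] xang -172.17 yaw -359.79
```

View pics/wrist8.png

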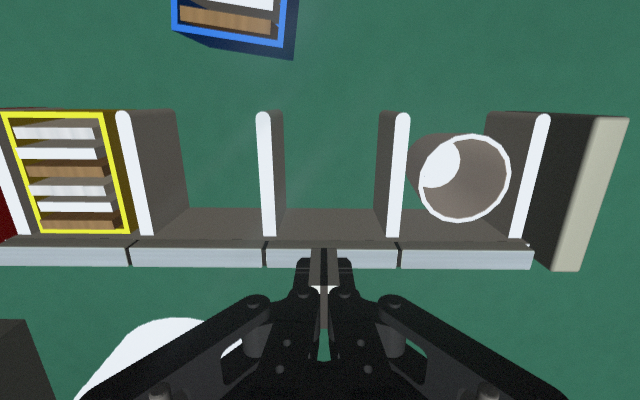

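It's on the third section, between the marks at 265 and 397, with about 9 N of contact. I'll lift off and travel to the right-hand side of the blue bin, turning the jaws along rack x.

>>> send_rows(translation=[[0, 0, -0.02], [0, 0, -0.05], [0, 0, -0.09], [0, 0, -0.12], [0, 0, -0.12], [0, 0, -0.12]], yaw=[0, 0, 0, 0, 0, 0], fingers=[255, 255, 255, 255, 255, 255])

```text
clock: 11.9
position: [659.3, 80.0, 161.1]
ee_rot: [-0.068, 0.998, -0.0, 0.006]
contact_force: [0.3, -0.2, -1.0]
gripper_width: 0.2
```

```bash
python3 - <<'E'
from h import *
go((-108,-85),160,RK[2]-np.pi/2)
E
```

```text
pos [659.3  80.  161.1] rack [37.6 33.6] F [ 0.28 -0.24 -0.99] t 11.9 w 0.1680767155470518
shift mm [ 146.  -118.1   -0.4] xang -172.19 yaw -89.81
```

>>> send_rows(translation=[[0.02, -0.015, 0], [0.04, -0.03, 0], [0.06, -0.045, 0], [0.08, -0.06, 0], [0.1, -0.08, 0], [0.12, -0.095, 0], [0.135, -0.11, 0], [0.146, -0.118, 0], [0.146, -0.118, 0], [0.146, -0.118, 0], [0.146, -0.118, 0], [0.146, -0.118, 0]], yaw=[-8, -16, -24, -32, -40, -48, -56, -64, -72, -80, -88, -90], fingers=[135, 135, 135, 135, 135, 135, 135, 135, 135, 135, 135, 135])

```text
clock: 13.1
position: [529.6, -56.8, 157.5]
ee_rot: [0.754, -0.656, 0.003, -0.003]
contact_force: [0.4, -0.8, -0.5]
gripper_width: 40.2
```

```bash
python3 - <<'E'
from h import *
import pickle
s=read_state();im=get_image("wrist");cv2.imwrite("pics/wrist9.png",im)
pickle.dump((s["position"],s["ee_rot"]),open("w9.pkl","wb"))
im=get_image("side");cv2.imwrite("pics/side9.png",cv2.resize(im[40:280,200:440],None,fx=2.5,fy=2.5))
go((-108,-85),0,RK[2]-np.pi/2)
E
```

```text
pos [529.7 -56.8 157.7] rack [-109.   -84.9] F [ 0.12 -0.44 -0.85] t 13.2 w 40.392226177493306
shift mm [ -0.    0.3 157.7] xang -82.23 yaw 0.15
```

View pics/wrist9.png

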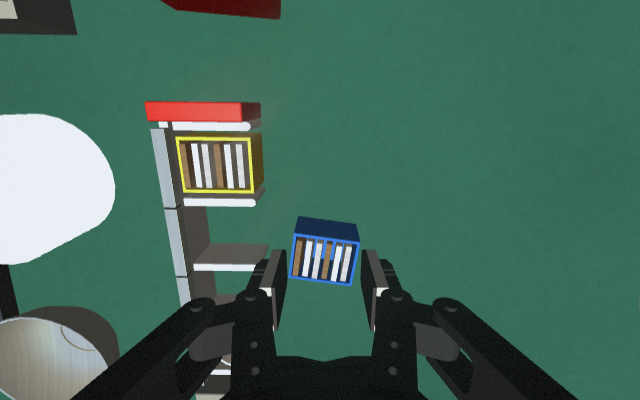

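View pics/side9.png

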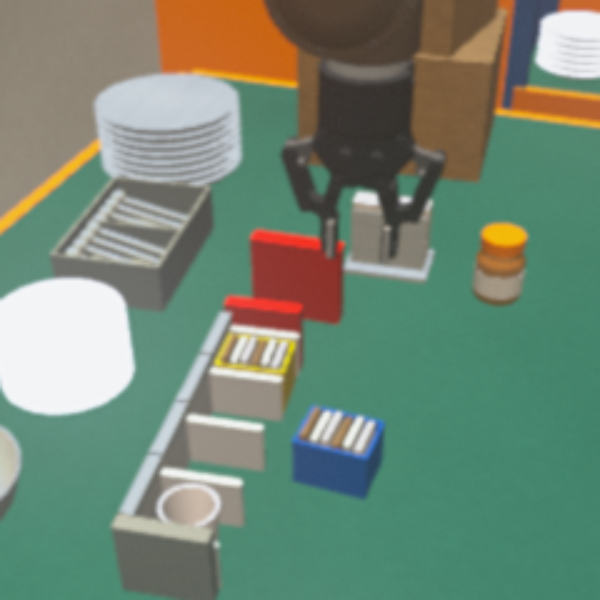

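>>> send_rows(translation=[[0, 0, 0.03], [0, 0, 0.06], [0, 0, 0.09], [0, 0, 0.12], [0, 0, 0.14], [0, 0, 0.15], [0, 0, 0.154], [0, 0, 0.154], [0, 0, 0.154]], yaw=[0, 0, 0, 0, 0, 0, 0, 0, 0], fingers=[135, 135, 135, 135, 135, 135, 135, 135, 135])

```text
clock: 14.1
position: [531.8, -56.6, 4.5]
ee_rot: [0.753, -0.658, 0.004, -0.004]
contact_force: [0.0, -0.8, 0.5]
gripper_width: 40.3
```

```bash
python3 - <<'E'
from h import *
im=get_image("side");cv2.imwrite("pics/side10.png",cv2.resize(im[100:280,250:440],None,fx=3.2,fy=3.2,interpolation=2))
im=get_image("scene");cv2.imwrite("pics/scene10.png",cv2.resize(im[120:300,230:430],None,fx=3.2,fy=3.2,interpolation=2))
go((-108,-60),0,RK[2]-np.pi/2)
E
```

```text
pos [531.8 -56.6   4.8] rack [-106.9  -85. ] F [-0.39  0.19  0.72] t 14.2 w 40.39878559554438
shift mm [-25.    1.1   4.7] xang -82.23 yaw 0.15
```

View pics/side10.png

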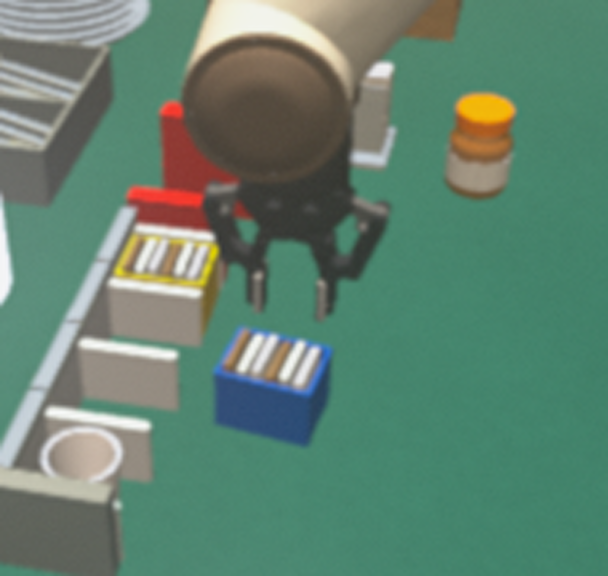

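View pics/scene10.png

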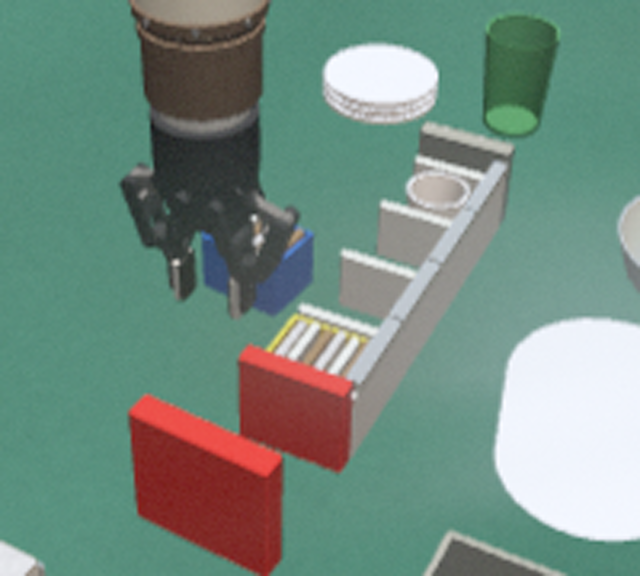

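```bash
python3 - <<'E'
from h import *
for z in (0,10,20,30,40,50):
  P=w2(RK,[(-106.9+24,-85,z),(-106.9-24,-85,z)]); print(z,proj("side",P).round(1).tolist(),proj("scene",P).round(1).tolist())
E
```

```text
0 [[330.7, 207.4], [349.7, 210.0]] [[304.9, 228.4], [287.9, 222.4]]
10 [[330.7, 204.3], [349.9, 206.9]] [[304.8, 225.3], [287.7, 219.4]]
20 [[330.8, 201.2], [350.0, 203.7]] [[304.8, 222.2], [287.6, 216.3]]
30 [[330.8, 198.0], [350.2, 200.6]] [[304.8, 219.1], [287.5, 213.2]]
40 [[330.9, 194.8], [350.4, 197.3]] [[304.7, 215.9], [287.3, 210.0]]
50 [[330.9, 191.6], [350.5, 194.1]] [[304.7, 212.7], [287.2, 206.8]]
```

>>> send_rows(translation=[[-0.005, 0, 0.006], [-0.015, 0, 0.012], [-0.025, 0, 0.012], [-0.03, 0, 0.012], [-0.034, 0, 0.012], [-0.038, 0, 0.012], [-0.042, 0, 0.012], [-0.046, 0, 0.012], [-0.05, 0, 0.012], [-0.054, 0, 0.012], [-0.054, 0, 0.012]], yaw=[0, 0, 0, 0, 0, 0, 0, 0, 0, 0, 0], fingers=[135, 135, 135, 135, 135, 135, 135, 135, 135, 135, 135])

```text
clock: 15.3
position: [524.4, -2.7, -7.3]
ee_rot: [0.753, -0.657, 0.004, -0.004]
contact_force: [-0.9, -0.3, 0.0]
gripper_width: 40.2
```

```bash
python3 - <<'E'
from h import *
im=get_image("side");cv2.imwrite("pics/side11.png",cv2.resize(im[130:280,250:420],None,fx=3.5,fy=3.5,interpolation=2))
im=get_image("wrist");cv2.imwrite("pics/wrist11.png",im)
go((-108,-5),-8,RK[2]-np.pi/2)
E
```

```text
pos [524.4  -2.9  -7.4] rack [-107.1  -30.7] F [ 0.21 -0.08 -0.03] t 15.4 w 40.02535697011078
shift mm [-25.7   0.8   0.5] xang -82.23 yaw 0.15
```

View pics/side11.png

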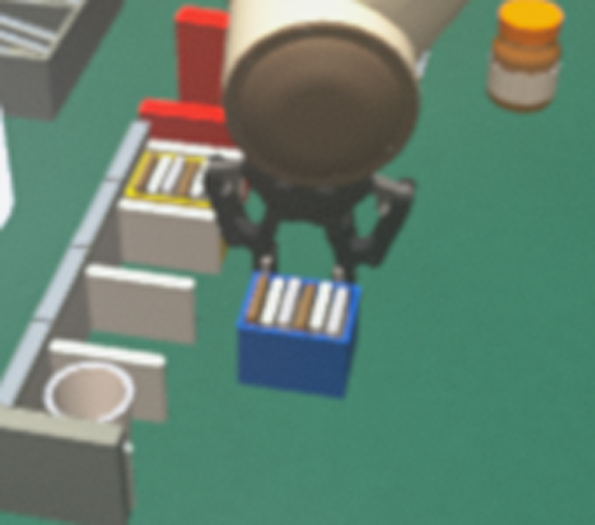

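View pics/wrist11.png

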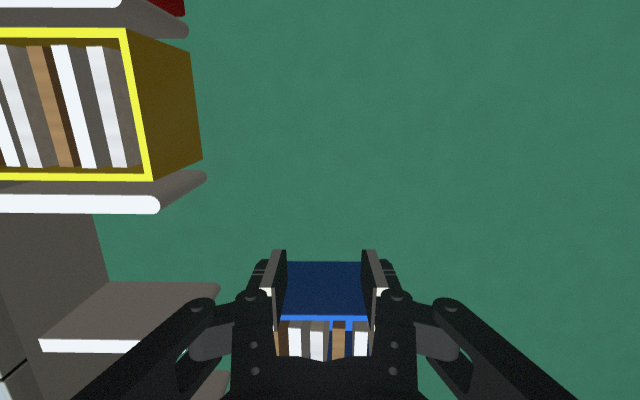

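>>> send_rows(translation=[[-0.004, 0, 0], [-0.008, 0, 0], [-0.012, 0, 0], [-0.016, 0, 0], [-0.02, 0, 0], [-0.024, 0, 0], [-0.027, 0, 0], [-0.028, 0, 0], [-0.028, 0, 0], [-0.028, 0, 0]], yaw=[0, 0, 0, 0, 0, 0, 0, 0, 0, 0], fingers=[135, 135, 135, 135, 135, 135, 135, 135, 135, 135])

```text
clock: 16.4
position: [520.6, 25.1, -7.5]
ee_rot: [0.753, -0.658, 0.004, -0.004]
contact_force: [0.3, 0.3, -0.7]
gripper_width: 40.3
```

```bash
python3 - <<'E'
from h import *
im=get_image("side");cv2.imwrite("pics/side12.png",cv2.resize(im[130:280,250:420],None,fx=3.5,fy=3.5,interpolation=2))
im=get_image("scene");cv2.imwrite("pics/scene12.png",cv2.resize(im[140:310,260:420],None,fx=3.5,fy=3.5,interpolation=2))
go((-108,-5),-8,RK[2]-np.pi/2)
E
```

```text
pos [520.6  24.9  -7.5] rack [-107.2   -2.7] F [ 0.21 -0.26 -1.32] t 16.5 w 40.12404215416434
shift mm [2.3 0.8 0.5] xang -82.23 yaw 0.14
```

View pics/side12.png

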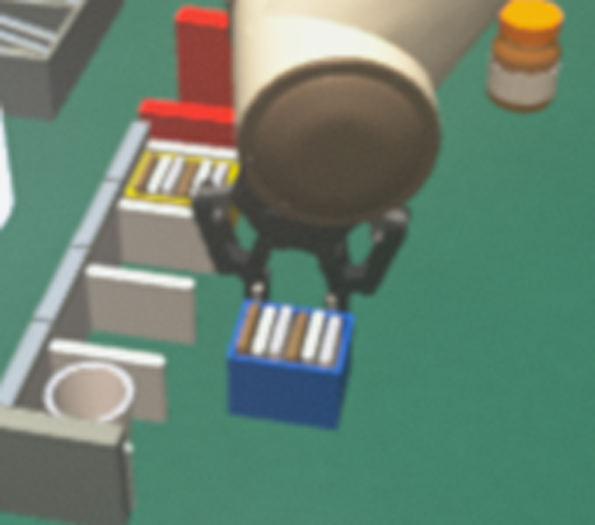

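View pics/scene12.png

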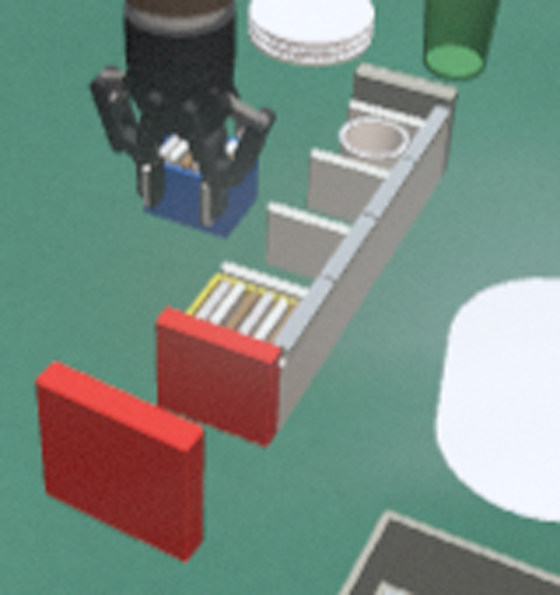

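```bash
python3 - <<'E'
from h import *
D=lambda u,v:(u/3.5+250-.36,v/3.5+130-.36)
S=lambda u,v:(u/3.5+260-.36,v/3.5+140-.36)
o={"side":[((35,-27,50),D(247,300)),((-35,-27,50),D(353,315)),((-35,27,50),D(338,370)),((35,27,50),D(229,355)),((35,27,0),D(230,413)),((-35,27,0),D(337,428))],
"scene":[((35,-27,0),S(225,238)),((35,-27,50),S(228,182)),((-35,-27,0),S(147,210))]}
p,r=fit(o,[520,60,.13]);print(p,r.round(1).tolist(),inv_r(p),p[2]-RK[2])
E
```

```text
[5.12808296e+02 5.94369430e+01 1.37728867e-01] [[-0.4, -0.0], [0.1, -0.1], [0.6, 0.8], [-0.5, 0.5], [-0.5, 0.3], [0.1, 0.7], [0.1, 0.8], [-0.4, 1.5], [-1.3, 1.2]] [-110.34883542   32.55763971] 0.004728867146328419
```

Now a further 3 mm, then I'll back off, lift and check from above.

>>> send_rows(translation=[[-0.001, 0, 0], [-0.002, 0, 0], [-0.003, 0, 0], [-0.003, 0, 0], [0.01, 0, 0], [0.03, 0, 0], [0.04, 0, -0.02], [0.04, 0, -0.06], [0.04, 0, -0.1], [0.04, 0, -0.14], [0.04, 0, -0.16], [0.04, 0, -0.16]], yaw=[0, 0, 0, 0, 0, 0, 0, 0, 0, 0, 0, 0], fingers=[135, 135, 135, 135, 135, 135, 135, 135, 135, 135, 135, 135])

```text
clock: 17.7
position: [526.7, -15.0, 156.3]
ee_rot: [0.753, -0.658, 0.006, -0.007]
contact_force: [-0.2, 0.9, 0.2]
gripper_width: 40.1
```

```bash
python3 - <<'E'
from h import *
go((-175,36),150,RK[2]+np.pi)
E
```

```text
pos [526.7 -15.  156.3] rack [-106.5  -43.1] F [-0.23  0.94  0.23] t 17.7 w 40.067180016044105
shift mm [-79.3  68.4   5.1] xang -82.23 yaw -269.86
```

>>> send_rows(translation=[[-0.01, 0.01, 0], [-0.02, 0.02, 0], [-0.03, 0.03, 0], [-0.04, 0.04, 0], [-0.05, 0.05, 0], [-0.06, 0.06, 0], [-0.07, 0.068, 0], [-0.079, 0.068, 0], [-0.079, 0.068, 0], [-0.079, 0.068, 0], [-0.079, 0.068, 0], [-0.079, 0.068, 0]], yaw=[8, 16, 24, 32, 40, 48, 56, 64, 72, 80, 88, 90.1], fingers=[180, 180, 180, 180, 180, 180, 180, 180, 180, 180, 180, 180])

```text
clock: 18.9
position: [447.8, 53.4, 153.8]
ee_rot: [-0.065, 0.998, 0.001, 0.008]
contact_force: [-0.3, 0.3, -0.7]
gripper_width: 25.2
```

```bash
python3 - <<'E'
from h import *
import pickle
s=read_state();im=get_image("wrist");cv2.imwrite("pics/wrist13.png",im)
pickle.dump((s["position"],s["ee_rot"]),open("w13.pkl","wb"))
go((-175,36),-8,RK[2]+np.pi)
E
```

```text
pos [447.9  53.4 153.9] rack [-175.5   35.2] F [-0.05  0.16  0.72] t 18.95 w 24.874030588806686
shift mm [  2.1   0.8 161.8] xang -172.52 yaw -360.14
```

View pics/wrist13.png

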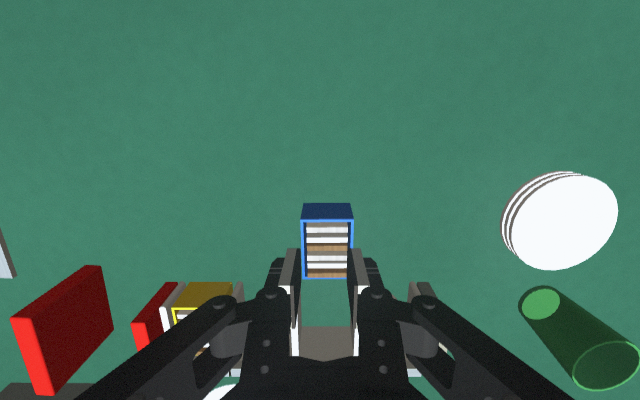

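```bash
python3 - <<'E'
from h import *
import pickle
wcam(*pickle.load(open("w13.pkl","rb")))
o={"wrist":[((-35,-27,50),(301.5,219.5)),((-35,27,50),(353.5,220)),((-35,-27,0),(305,204)),((-35,27,0),(351,204)),((35,-27,50),(304.5,279)),((35,27,50),(351,279))]}
p,r=fit(o,[510,60,.13]);print(p,r.round(1).tolist(),inv_r(p),p[2]-RK[2])
im=cv2.imread("pics/wrist13.png");cv2.imwrite("pics/w13c.png",cv2.resize(im[190:390,150:450],None,fx=2.6,fy=2.6,interpolation=2))
E
```

```text
[5.12020951e+02 6.66087722e+01 1.26247229e-01] [[-0.1, 0.4], [1.5, 0.1], [-0.6, -0.8], [-0.3, -0.6], [-1.7, 0.3], [1.4, 0.5]] [-110.17818294   39.7705395 ] -0.006752771215759568
```

View pics/w13c.png

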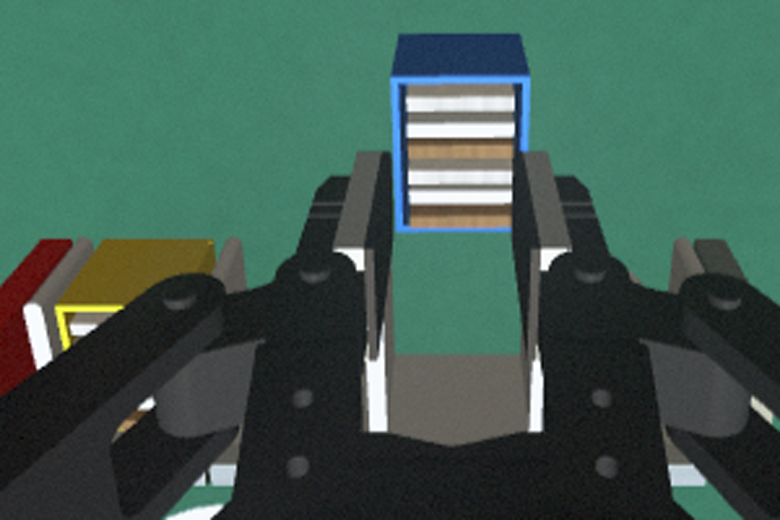

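>>> send_rows(translation=[[0, 0.004, 0.03], [0, 0.004, 0.06], [0, 0.004, 0.09], [0, 0.004, 0.12], [0, 0.004, 0.14], [0, 0.004, 0.155], [0, 0.004, 0.161], [0, 0.004, 0.161], [0, 0.004, 0.161]], yaw=[-0.1, -0.1, -0.1, -0.1, -0.1, -0.1, -0.1, -0.1, -0.1], fingers=[180, 180, 180, 180, 180, 180, 180, 180, 180])

```text
clock: 19.85
position: [450.2, 57.7, -6.8]
ee_rot: [-0.066, 0.998, 0.001, 0.008]
contact_force: [-0.2, -0.5, 1.0]
gripper_width: 25.1
```

```bash
python3 - <<'E'
from h import *
im=get_image("side");cv2.imwrite("pics/side14.png",cv2.resize(im[130:280,250:420],None,fx=3.5,fy=3.5,interpolation=2))
im=get_image("wrist");cv2.imwrite("pics/wrist14.png",im)
go((-49,38),-8,RK[2]+np.pi)
E
```

```text
pos [450.5  58.   -6.4] rack [-172.3   39.4] F [-0.32  0.22 -0.04] t 19.95 w 25.118374656403056
shift mm [-123.2   -1.3    3.9] xang -172.41 yaw -360.03
```

View pics/side14.png

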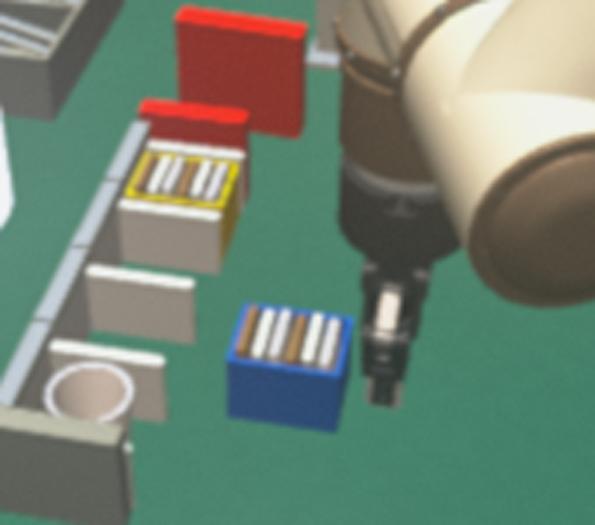

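View pics/wrist14.png

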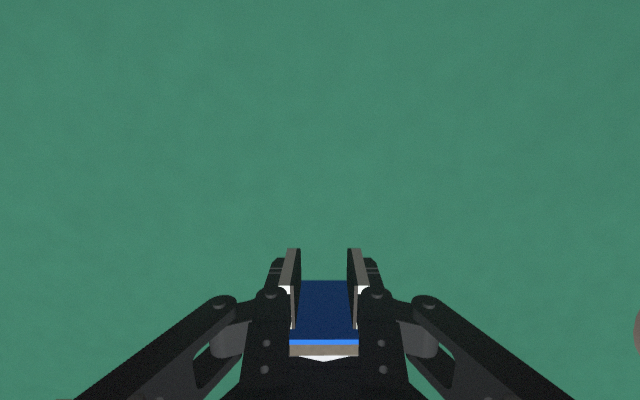

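>>> send_rows(translation=[[-0.007, 0, 0], [-0.013, 0, 0], [-0.018, 0, 0], [-0.023, 0, 0], [-0.028, 0, 0], [-0.033, 0, 0], [-0.038, 0, 0], [-0.043, 0, 0], [-0.048, 0, 0], [-0.05, 0, 0], [-0.05, 0, 0]], yaw=[0, 0, 0, 0, 0, 0, 0, 0, 0, 0, 0], fingers=[180, 180, 180, 180, 180, 180, 180, 180, 180, 180, 180])

```text
clock: 21.05
position: [500.9, 64.9, -5.4]
ee_rot: [-0.066, 0.998, 0.001, 0.01]
contact_force: [0.4, -0.4, -0.3]
gripper_width: 25.3
```

```bash
python3 - <<'E'
from h import *
im=get_image("side");cv2.imwrite("pics/side15.png",cv2.resize(im[130:280,250:420],None,fx=3.5,fy=3.5,interpolation=2))
im=get_image("scene");cv2.imwrite("pics/scene15.png",cv2.resize(im[140:310,260:420],None,fx=3.5,fy=3.5,interpolation=2))
go((-49,38),-8,RK[2]+np.pi)
E
```

```text
pos [500.6  64.8  -5.3] rack [-121.7   39.5] F [ 0.6  -0.37  0.29] t 21.15 w 25.180280977900622
shift mm [-72.6  -1.5   4.1] xang -172.4 yaw -360.02
```

View pics/side15.png

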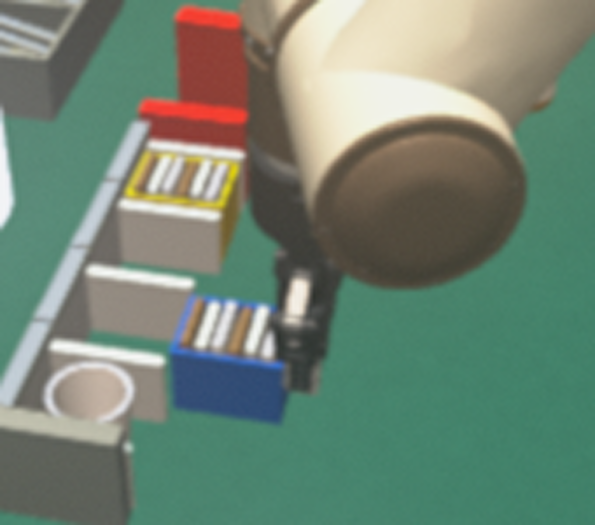

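View pics/scene15.png

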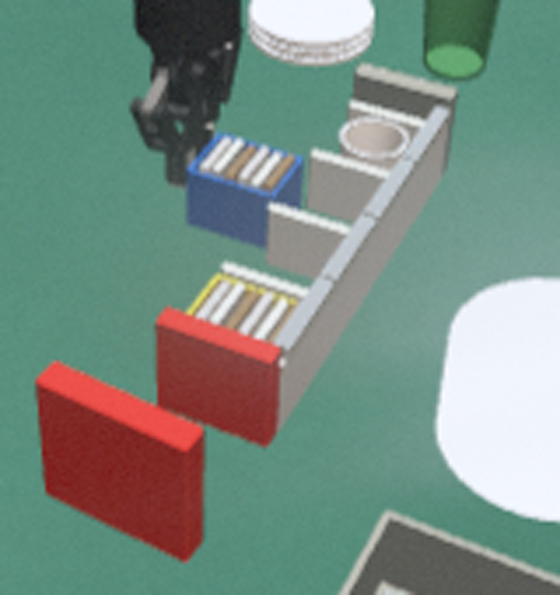

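```bash
python3 - <<'E'
from h import *
D=lambda u,v:(u/3.5+250-.36,v/3.5+130-.36)
S=lambda u,v:(u/3.5+260-.36,v/3.5+140-.36)
o={"side":[((35,-27,50),D(193,297)),((35,27,50),D(172,350)),((35,27,0),D(174,408)),((-35,27,0),D(280,422))],
"scene":[((-35,27,50),S(215,135)),((35,27,50),S(303,157)),((-35,-27,50),S(187,170)),((35,-27,50),S(270,193)),((-35,-27,0),S(188,222)),((35,-27,0),S(267,246))]}
p,r=fit(o,[550,60,.13]);print(p,r.round(1).tolist(),inv_r(p),p[2]-RK[2],inv_r(p,np.array([627.4,40.5,.1403])))
E
```

```text
[5.46244685e+02 6.78268994e+01 1.23293391e-01] [[0.1, -0.2], [-0.2, 0.7], [0.1, 0.5], [0.5, 1.4], [0.9, -0.5], [-0.2, 0.5], [-0.7, 0.1], [0.4, 1.4], [-1.0, 0.5], [0.5, 1.7]] [-76.0951617   36.43955982] -0.009706608863846125 [-76.53649219  38.40716111]
```

Centred at y ≈ 37 ± 1 and square to the rack. I'll push on into the gap.

>>> send_rows(translation=[[-0.006, 0, 0.001], [-0.012, 0, 0.001], [-0.018, 0, 0.001], [-0.024, 0, 0.001], [-0.03, 0, 0.001], [-0.036, 0, 0.002], [-0.042, 0, 0.002], [-0.048, 0, 0.002], [-0.054, 0, 0.002], [-0.06, 0, 0.002], [-0.06, 0, 0.002]], yaw=[0, 0, 0, 0, 0, 0, 0, 0, 0, 0, 0], fingers=[180, 180, 180, 180, 180, 180, 180, 180, 180, 180, 180])

```text
clock: 22.25
position: [561.7, 73.2, -5.9]
ee_rot: [-0.066, 0.998, 0.001, 0.011]
contact_force: [0.2, 0.6, 0.1]
gripper_width: 25.0
```

```bash
python3 - <<'E'
from h import *
im=get_image("side");cv2.imwrite("pics/side16.png",cv2.resize(im[130:280,250:420],None,fx=3.5,fy=3.5,interpolation=2))
im=get_image("scene");cv2.imwrite("pics/scene16.png",cv2.resize(im[140:310,260:420],None,fx=3.5,fy=3.5,interpolation=2))
go((-49,38),-8,RK[2]+np.pi)
E
```

```text
pos [560.9  73.   -5.9] rack [-60.9  39.6] F [-0.18 -0.23 -1.05] t 22.35 w 25.164368831372254
shift mm [-11.8  -1.6   2.4] xang -172.39 yaw -360.01
```

View pics/side16.png

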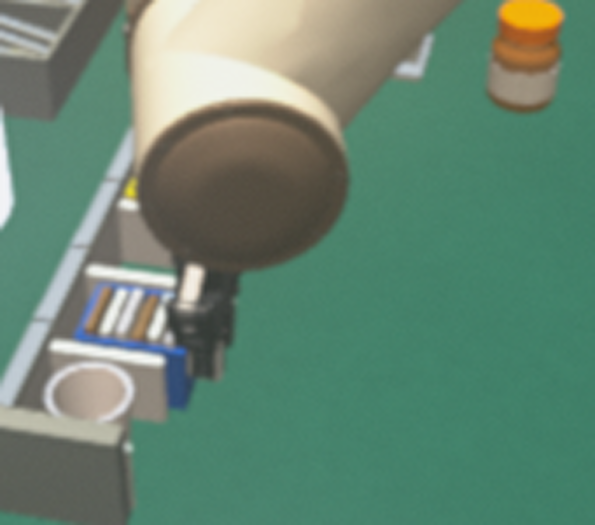

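View pics/scene16.png

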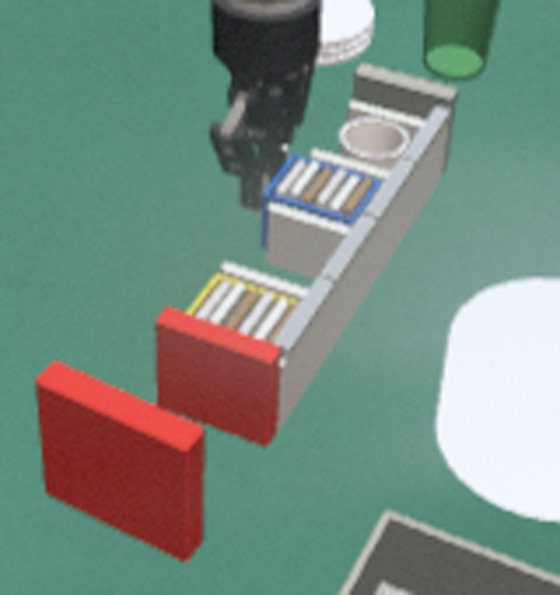

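>>> send_rows(translation=[[-0.002, 0, 0.001], [-0.004, 0, 0.001], [-0.006, 0, 0.001], [-0.008, 0, 0.001], [-0.009, 0, 0.001], [-0.01, 0, 0.001], [-0.01, 0, 0.001]], yaw=[0, 0, 0, 0, 0, 0, 0], fingers=[180, 180, 180, 180, 180, 180, 180])

```text
clock: 23.05
position: [571.0, 74.4, -6.8]
ee_rot: [-0.066, 0.998, 0.001, 0.01]
contact_force: [-0.9, -0.0, -0.7]
gripper_width: 25.1
```

>>> send_rows(translation=[[-0.0005, 0, 0], [-0.001, 0, 0], [-0.0015, 0, 0], [-0.0015, 0, 0]], yaw=[0, 0, 0, 0], fingers=[180, 180, 180, 180])

```text
clock: 23.45
position: [572.6, 74.6, -6.8]
ee_rot: [-0.066, 0.998, 0.001, 0.011]
contact_force: [-0.7, -0.9, -1.1]
gripper_width: 25.2
```

>>> send_rows(translation=[[-0.0005, 0, 0], [-0.001, 0, 0], [-0.0015, 0, 0], [-0.0015, 0, 0]], yaw=[0, 0, 0, 0], fingers=[180, 180, 180, 180])

```text
clock: 23.85
position: [573.6, 74.7, -6.8]
ee_rot: [-0.066, 0.998, 0.001, 0.01]
contact_force: [-2.9, -0.0, 1.7]
gripper_width: 25.1
```

>>> send_rows(translation=[[-0.0005, 0, 0], [-0.001, 0, 0], [-0.001, 0, 0]], yaw=[0, 0, 0], fingers=[180, 180, 180])

```text
clock: 24.15
position: [573.6, 74.7, -6.8]
ee_rot: [-0.066, 0.998, 0.001, 0.009]
contact_force: [-5.6, 0.5, 2.5]
gripper_width: 25.1
```

>>> send_rows(translation=[[-0.0005, 0, 0], [-0.001, 0, 0], [-0.001, 0, 0]], yaw=[0, 0, 0], fingers=[180, 180, 180])

```text
clock: 24.45
position: [573.5, 74.6, -6.8]
ee_rot: [-0.066, 0.998, 0.001, 0.008]
contact_force: [-5.9, 1.3, 3.8]
gripper_width: 25.6
```

```bash
python3 - <<'E'
from h import *
im=get_image("side");cv2.imwrite("pics/side17.png",cv2.resize(im[130:280,250:420],None,fx=3.5,fy=3.5,interpolation=2))
im=get_image("scene");cv2.imwrite("pics/scene17.png",cv2.resize(im[140:310,260:420],None,fx=3.5,fy=3.5,interpolation=2))
go((-49,38),-8,RK[2]+np.pi)
E
```

```text
pos [573.5  74.6  -6.8] rack [-48.2  39.6] F [-6.24  0.73  3.1 ] t 24.55 w 24.65844312078692
shift mm [ 0.9 -1.6  1.1] xang -172.41 yaw -360.03
```

View pics/side17.png

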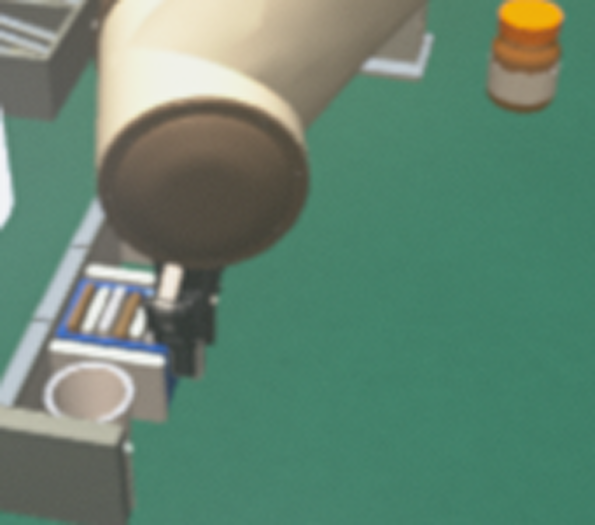

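View pics/scene17.png

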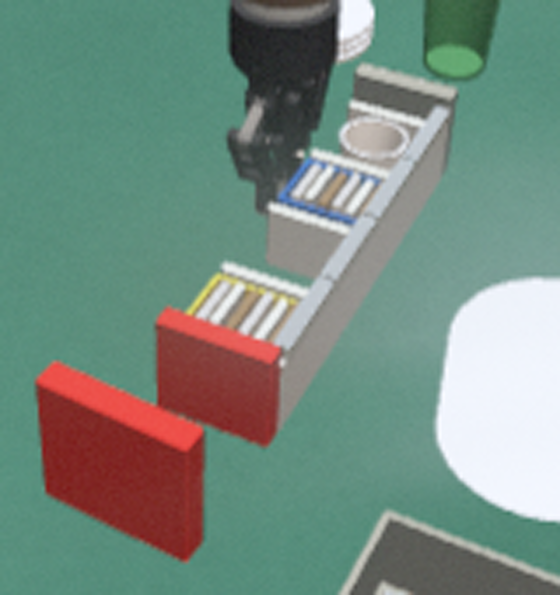

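The advance has stalled at 6 N with the pad front at about x = −37, which matches fully home. I'll back straight off, lift and check.

>>> send_rows(translation=[[0.005, 0, 0], [0.02, 0, 0], [0.045, 0, 0], [0.07, 0, 0], [0.08, 0, -0.03], [0.08, 0, -0.07], [0.08, 0, -0.11], [0.08, 0, -0.15], [0.08, 0, -0.19], [0.08, 0, -0.2], [0.08, 0, -0.2], [0.08, 0, -0.2]], yaw=[0, 0, 0, 0, 0, 0, 0, 0, 0, 0, 0, 0], fingers=[180, 180, 180, 180, 180, 180, 180, 180, 180, 180, 180, 180])

```text
clock: 25.75
position: [490.8, 63.5, 190.9]
ee_rot: [-0.066, 0.998, 0.001, 0.008]
contact_force: [-1.0, 0.1, -0.2]
gripper_width: 24.9
```

```bash
python3 - <<'E'
from h import *
import pickle
s=read_state();im=get_image("wrist");cv2.imwrite("pics/wrist18.png",im)
pickle.dump((s["position"],s["ee_rot"]),open("w18.pkl","wb"))
im=get_image("side");cv2.imwrite("pics/side18.png",cv2.resize(im[130:290,230:420],None,fx=3.5,fy=3.5,interpolation=2))
im=get_image("scene");cv2.imwrite("pics/scene18.png",im)
go((-49,38),-8,RK[2]+np.pi)
E
```

```text
pos [490.4  63.2 190.1] rack [-132.    39.2] F [ 0.31 -0.26 -0.1 ] t 25.9 w 24.996711987970606
shift mm [-80.5  -1.2 199.2] xang -172.43 yaw -360.05
```

View pics/wrist18.png

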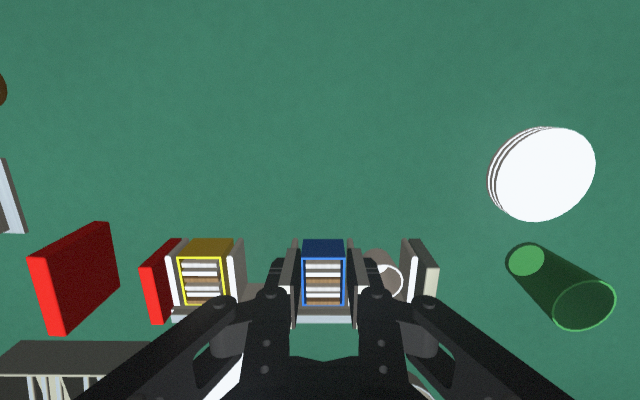

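View pics/side18.png

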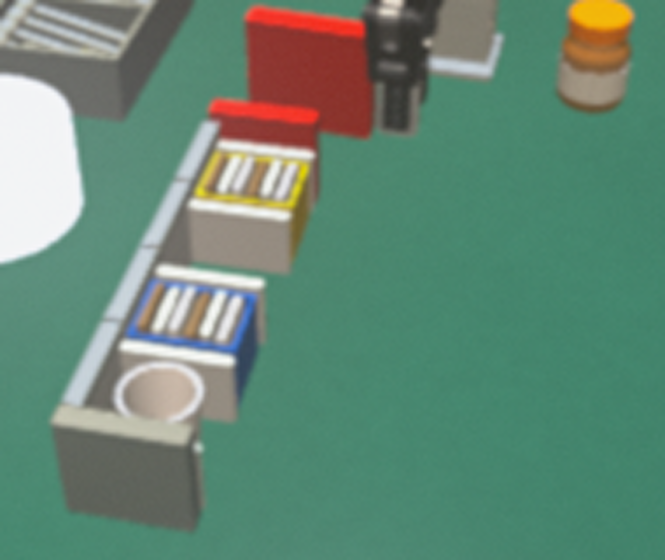

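View pics/scene18.png

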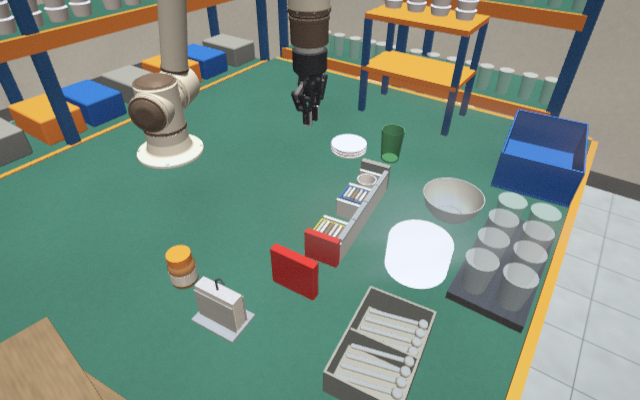

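```bash
python3 - <<'E'
from h import *
import pickle
wcam(*pickle.load(open("w18.pkl","rb")))
o={"wrist":[((-35,-27,50),(302,258)),((-35,27,50),(346.5,258)),((-35,-27,0),(304,240)),((-35,27,0),(344,240)),((35,-27,50),(303,305)),((35,27,50),(346,305))]}
p,r=fit(o,[620,80,.13]);print(p,r.round(1).tolist(),inv_r(p),p[2]-RK[2])
im=cv2.imread("pics/wrist18.png");cv2.imwrite("pics/w18c.png",cv2.resize(im[225:335,270:380],None,fx=5.4,fy=5.4,interpolation=2))
E
```

```text
[6.19599432e+02 8.18846552e+01 1.36820195e-01] [[-0.3, 0.0], [0.2, -0.2], [0.2, -0.7], [-0.0, -0.9], [0.3, 1.2], [-0.5, 1.0]] [-1.52407047 40.64572101] 0.003820195486265804
```

View pics/w18c.png

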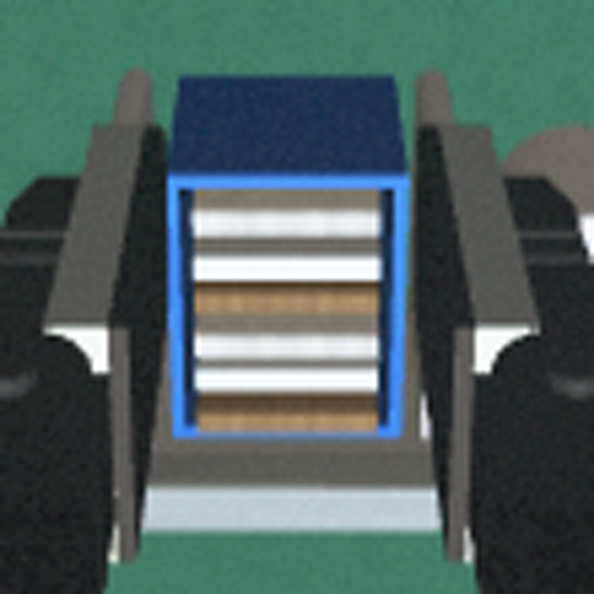

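```bash
python3 -c "
from bench import *
print(job_done())"
```

```text
the job is handed in; nothing more can be done
None
```

The blue bin is home in the third gap from the red end, and the job is handed in at about 26 s of the 67 s allowed. `job_done()` gave no verdict.

**Rail:** The red end is the smaller panel, fixed to the right-hand end of the rack. I slid the shut fingertips along the rail from there. They touched the first, second and third sections at about 8–9 N each, and I lifted off without touching the fourth.

**Bin:** I pushed it about 45 mm to the left, which also squared it to the rack, then forward into the third gap. It stopped against the back wall at about 6 N.

**Last checks:**
- **Position:** the wrist picture puts the bin at rack x ≈ −1.5 mm, y ≈ +40.6 mm, and square to the rack within 0.004 rad. Fully home is x = −3 mm and the gap centre is y = +37 mm. It looked upright and on the counter.
- **Other objects:** the yellow bin, cup, tumbler, saucers, jar and napkin holder looked unmoved. I judged this by eye and did not measure it.
- **Robot:** the arm stood clear, with no contact force beyond sensor noise.

**Disagreements:**
- **Fingertip:** the visible tip sits about 29 mm behind the reported TCP. Contact with the 70 mm rail came at a reported z of 41 mm, so I corrected heights by sight and force.
- **Sideways fits:** the last sideways reading before home was +36 to +38 mm from the fixed cameras, against +40.6 mm from the wrist camera at the end. All of these are inside the ±12 mm limit.

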